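# Load castings into a bench parts washer behind its stop button

## Task

Load the bench parts washer with every loose engine casting on the bench: first press the red mushroom stop button in until it stays down, then pull the wash drawer out to its stop, swing up the lid of its basket, lay the castings in the basket and press the lid down until its catch holds it shut. Push the drawer fully home, and only then turn the stop button clockwise so that it springs up again, ready to wash; it must stay down all the time until the drawer is home. Leave the screwdriver, wrench, spectacles and can where they are.

Things in the scene. Friction and masses are not known exactly. Their poses are not given: they have to be found in the camera images.
- washer: Bench parts washer, grey steel cabinet 360 mm deep, 360 mm wide, fixed to the bench. Origin: at bench height below the middle of its front face; x points into the machine, away from its front, y to the left seen from the robot, z up. Its front 180 mm is a flat deck 195 mm above the bench over the drawer; the pump housing behind is 240 mm high. Drawer shut: basket centre at x 69 mm.
- drawer (a joint): How far the wash drawer is pulled out, m: 0 = fully home, 0.150 = at its stop; starts between 0 and 0.012. Slides to the washer's -x; about 7 N, stays where it is left. Steel front panel 12 mm thick, 330 mm wide, from 68 to 180 mm above the bench, lying on the washer's front face when home.
- drawer_handle (a point): Middle of the drawer's black bow handle: a round bar 12 mm thick, 120 mm long along the washer's y, 160 mm above the bench, with 36 mm clear between bar and front panel. Its two legs are at the bar's ends.
- basket (a point): Centre of the inner floor of the steel basket that is the body of the drawer; moves with the drawer. Inside 130 mm (x) by 290 mm (y), 55 mm deep; floor 75 mm and rim 130 mm above the bench. The front panel rises 50 mm above the rim along the basket's front.
- lid (a joint): Angle of the basket's lid, rad: 0 = shut, flat; the front edge swings up; 1.7 = fully open. Starts shut. Steel frame with bars, 127 mm (x) by 292 mm, 6 mm thick, hinged along the rear rim. Stiff hinge (0.2 N m): stays at any angle. A sprung catch in the front wall holds it shut: about 8 to 15 N up or down at the handle takes it through. It bites from 0.09 rad; caught only below 0.03 rad.
- lid_hinge (a point): Middle of the lid's hinge axis (parallel to the washer's y), 134 mm above the bench, at the rear rim of the basket, 65 mm behind the basket's centre; moves with the drawer.
- lid_handle (a point): Middle of the lid's black bow handle: round bar 10 mm thick, 72 mm long along the washer's y, its centre 36 mm above the lid's middle plane and 92 mm in front of the hinge. Lid shut: 170 mm above the bench, 42 mm behind the front panel's inner face. The bar can turn between the finger pads as the lid swings, with the tool kept upright.
- stop_press (a joint): How far the stop button's head is pushed down, m: 0 = up (sprung), 0.0118 = bottom. Takes up to about 10 N. Pushed to the bottom (at least 0.011) and let go, a latch catches it at about 0.009 and it stays; if not caught it springs back to 0.
- stop_twist (a joint): Turn of the stop button's head, rad, clockwise seen from above, 0 to 1.0, sprung towards 0 (under 0.1 N m). Latched down, a turn of about 0.4 frees it and the head springs up as soon as the fingers let it rise; it then turns back to 0 by itself.
- stop_top (a point): Centre of the top of the stop button's red mushroom head, 40 mm in diameter, 18 mm thick, axis vertical. It stands on a yellow box 60 x 60 mm, 22 mm high, on the washer's deck at washer x 34, y -100 mm. Top of head 248 mm above the bench when up, 238 mm when latched; top of the yellow box 217 mm.
- carb_body: One of the castings to be washed (only two or three of the four kinds are on the bench in any one run). Main part of a carburettor: aluminium block 78 x 38 x 42 mm with a 46 mm wide, 6 mm thick flange at each end and a round bore in the ends. Grasp its 38 mm width. Origin: centre of its underside; x along its length, z up.
- float_bowl: One of the castings to be washed (only two or three of the four kinds are on the bench in any one run). Float bowl: rectangular aluminium cup, open upwards, 64 x 46 mm, 30 mm high, walls 4 mm. Grasp its 46 mm width. Origin: centre of its underside; x along its length, z up.
- manifold: One of the castings to be washed (only two or three of the four kinds are on the bench in any one run). Intake manifold: aluminium tube 34 mm in diameter lying along x with its axis 22 mm above its underside, and a square flange 44 x 44 mm, 6 mm thick, at each end; 84 mm long overall. Grasp the tube, 34 mm wide. Origin: centre of its underside; x along its length, z up.
- side_cover: One of the castings to be washed (only two or three of the four kinds are on the bench in any one run). Crankcase side cover: aluminium plate 84 x 52 x 6 mm with a raised block 62 x 40 mm on it, 26 mm high overall. Grasp the raised block, 40 mm wide, with the fingertips above the plate. Origin: centre of its underside; x along its length, z up.
- screwdriver: Bystander: screwdriver, 200 mm, lying on the bench to the left. Leave alone.
- wrench: Bystander: open-ended wrench, 160 mm, lying on the bench to the right. Leave alone.
- spectacles: Bystander: safety spectacles, 140 mm wide, on the bench to the right. Leave alone.
- degreaser: Bystander: closed can, 70 mm in diameter, 130 mm high, standing on the bench to the left. Leave alone.
There are look-alikes about, which are no part of the job. Leave any yellow look-alike of the side_cover alone.

How it is judged (in metres and radians):
On the way, in this order (a step that is already met when the one before it is completed fails the run):
1. the stop button is latched down (value of joint stop_press above 0.007 m), for 0.3 s.
2. the drawer is pulled out to its stop, with the stop button still down (value of joint stop_press above 0.007 m and value of joint drawer above 0.142 m), for 0.2 s.
3. every casting lies in the basket and the lid is caught shut, with the stop button still down (x of carb_body in the frame of basket between -0.065 and 0.065 m and y of carb_body in the frame of basket between -0.145 and 0.145 m and z of carb_body in the frame of basket between -0.01 and 0.056 m and x of float_bowl in the frame of basket between -0.065 and 0.065 m and y of float_bowl in the frame of basket between -0.145 and 0.145 m and z of float_bowl in the frame of basket between -0.01 and 0.056 m and x of manifold in the frame of basket between -0.065 and 0.065 m and y of manifold in the frame of basket between -0.145 and 0.145 m and z of manifold in the frame of basket between -0.01 and 0.056 m and x of side_cover in the frame of basket between -0.065 and 0.065 m and y of side_cover in the frame of basket between -0.145 and 0.145 m and z of side_cover in the frame of basket between -0.01 and 0.056 m and value of joint lid below 0.03 rad and value of joint stop_press above 0.007 m), for 0.3 s.
4. the drawer is fully home with the castings in it, with the stop button still down (all of step 3 and value of joint drawer below 0.005 m), for 0.3 s.
5. the stop button has been turned and is up again, with the drawer home (value of joint stop_press below 0.002 m and value of joint drawer below 0.005 m and value of joint lid below 0.03 rad), for 0.2 s.
At the end, for the whole second after the job is handed in: Every casting that was on the bench lies inside the basket (its origin within 65 mm of the basket's centre in x and 145 mm in y, below the lid) at rest, the lid is caught shut (below 0.03 rad), the drawer is fully home (within 5 mm) and the stop button is up (within 2 mm) (all of step 5 and x of carb_body in the frame of basket between -0.065 and 0.065 m and y of carb_body in the frame of basket between -0.145 and 0.145 m and z of carb_body in the frame of basket between -0.01 and 0.056 m and x of float_bowl in the frame of basket between -0.065 and 0.065 m and y of float_bowl in the frame of basket between -0.145 and 0.145 m and z of float_bowl in the frame of basket between -0.01 and 0.056 m and x of manifold in the frame of basket between -0.065 and 0.065 m and y of manifold in the frame of basket between -0.145 and 0.145 m and z of manifold in the frame of basket between -0.01 and 0.056 m and x of side_cover in the frame of basket between -0.065 and 0.065 m and y of side_cover in the frame of basket between -0.145 and 0.145 m and z of side_cover in the frame of basket between -0.01 and 0.056 m and linear speed of each of carb_body, float_bowl, manifold, side_cover below 0.02 m/s); the robot touches nothing.
It fails at once if the drawer is open by more than 30 mm while the stop button is not down (value of joint drawer above 0.03 m and value of joint stop_press below 0.005 m).
It fails at once if a bystander (screwdriver, wrench, spectacles, can) is moved by more than 30 mm (distance of any of screwdriver, wrench, spectacles, degreaser from where it was at the start of the episode above 0.03 m).
Of carb_body, float_bowl, manifold, side_cover only 2 to 3 are there at a start; the rules pass over those that are not, and their reading is None.
At some moment in a run one of carb_body, float_bowl, manifold, side_cover may be knocked a few centimetres aside while the robot is not near it.
Once in a run the grip may slacken for a moment while it holds something.
It also fails if it takes over 210 s, if anything falls off the work surface, if the arm or the gripper's body presses on something with over 40 N, if the wrist force passes 120 N, or if a joint passes its speed limit or range.

## Robot

A 6-joint arm with a two-finger parallel gripper is mounted at the origin on the work surface. World frame = base frame: x ahead of the robot, y to its left, z up, the work surface at z = 0. Lengths are in mm, angles in rad, forces in N, time in s.
With the tool pointing down it reaches from about 300 to 850 mm from the base axis. Payload 4.2 kg.
Tool frame: the origin (TCP) lies midway between the tips of the shut fingers; the grasp point (between the pads) lies 19 mm behind it (robot.grip_point_offset is the distance from the TCP to the grasp point, in mm); z points along the fingers, y is the line along which they close (so a half turn about z gives the same grasp; the last joint's range is limited). The gripper opens to 91 mm and grips with 3 to 60 N. Pads are 32 mm wide; open, the fingers measure 118 mm over their backs; the gripper's body (76 mm by 178 mm) begins 60 mm behind the grasp point.
Start: joints at [1.256, 0.32, 1.565, -0, 1.257, -0.02], TCP at [167.068, 550.213, 183.376] pointing down, gripper open.
Joint ranges: [-3.11, 3.11], [-0.84, 2.01], [0.21, 2.61], [-1.34, 4.49], [0.05, 2.63], [-2.56, 2.56]. Speed limits (rad/s): [2.57, 2.57, 3.14, 3.14, 3.14, 3.14].

## Interface

Orientations are given as a unit quaternion [x, y, z, w].
In Python, from cell import robot, vision gives the robot as it stands.
- The arm moves only by the shell command python3 -m handwheel 'ROWS' [FORCE]. ROWS is JSON, a list of rows, each an object with "linear": the shift along the tool's x, y, z in m, a list of three; "angular": the turn, a rotation vector about the tool's x, y, z in degrees, a list of three; "fingers": the opening, from -1 (shut) to 1 (fully open). A call has 1 to 20 rows; each row is the pose to reach, as a shift and turn from the pose commanded when the call began, along the tool's axes at that moment; what a row does not reach only later rows make up. A row lasts 1/8 s, in which the tool goes at most 62.5 mm and 10.7 degrees, less where a joint would pass 70% of its speed; a pose out of reach is approached as far as the arm can. A call with a gripper value outside its range is refused whole. The fingers move at their own pace and stop on an object; FORCE is the grip in N (left out, the last holds). Time passes only in rows, so rows that repeat a pose let the fingers close. It gives the time, the measured TCP pose, the force, the opening and the grip force at its end, in the units of the state.
- robot.observe(): the state, without advancing time (a new reading comes with each control period).
- vision.snapshot(name): name is "scene" or "top" or "wrist"; returns a dict with "color" (400x640x3 uint8, red, green, blue), "fx", "fy", "cx", "cy" (pixels), "extrinsics" (4x4, takes a point from camera to world coordinates). Camera axes: x right, y down, z forward; pixel columns grow to the right and rows downward; lengths in mm; the calibration is good to about 2 mm. The wrist camera is an equidistant fisheye: a pixel r from the principal point sees the ray r / f radians off the axis. A picture is of the moment at which its call begins. There is no depth.
- robot.hand_in(): hands the job in; it is judged then, once.
The state is a dict: "clock": time; "q": joint angles; "joint_velocities": joint speeds; "joint_torque": joint torques, N m; "ee_pos": TCP position; "orientation": TCP orientation; "contact_force": force on the tool from outside, world axes, zero at the start; "wrist_torque": the same for the moment, N m; "width": finger opening in mm; "grasp_force": force on a finger pad.
Only numpy, scipy, OpenCV 4.12 (cv2) and the standard library are available. Lean on these libraries where they do the work, as an engineer would, in place of code of your own. Each camera call takes 0.05 s, during which the arm holds its last target. There are 200 camera calls.

## Working session

There is one attempt and no reset: what is moved stays moved. The work goes in short steps, Python scripts to look and compute and a shell command to move; the robot and the scene stay as the last step left them, time stands still between calls to the robot, and variables do not carry over. Pictures are saved under pics/ and viewed, at most 16 in all, crops included, and the job is handed in when it is done.

```bash
ls; mkdir -p pics
cat > h.py <<'E'
import numpy as np, cv2
from cell import robot, vision
from scipy.spatial.transform import Rotation as R
def snap(n,f):
    s=vision.snapshot(n); cv2.imwrite('pics/'+f,s['color'][:,:,::-1]); return s
def ray(s,u,v,z,fish=False):
    x=(u-s['cx'])/s['fx'];y=(v-s['cy'])/s['fy']
    if fish:
        r=np.hypot(x,y);d=np.array([x/r*np.sin(r),y/r*np.sin(r),np.cos(r)])
    else: d=np.array([x,y,1.])
    E=np.array(s['extrinsics']);d=E[:3,:3]@d;o=E[:3,3]
    return o+d*(z-o[2])/d[2]
def proj(s,p):
    E=np.array(s['extrinsics']);c=E[:3,:3].T@(np.array(p)-E[:3,3])
    return np.array([s['fx']*c[0]/c[2]+s['cx'],s['fy']*c[1]/c[2]+s['cy']])
def st():
    o=robot.observe();print(o['clock'],np.round(o['ee_pos'],1),np.round(R.from_quat(o['orientation']).as_matrix(),3).tolist(),np.round(o['contact_force'],1),o['width'],o['grasp_force'],np.round(o['q'],2));return o
E
python3 - <<'E'
from h import *
for n in('scene','top'):
    s=snap(n,n+'0.png');print(n,s['fx'],s['cx'],s['cy'],np.round(s['extrinsics'],3).tolist())
    np.save(n+'.npy',{k:s[k] for k in s if k!='color'},allow_pickle=True)
st()
E
```

```text
pics
scene 421.6741213721676 324.6173701483442 202.35822620789145 [[0.513, 0.587, -0.626, 1536.319], [0.858, -0.354, 0.372, -614.258], [-0.003, -0.728, -0.685, 1254.338], [0.0, 0.0, 0.0, 1.0]]
top 448.5576842547373 320.62698475121584 193.19806607453478 [[-0.001, -0.977, 0.213, 271.03], [-1.0, 0.001, -0.001, 2.536], [0.001, -0.213, -0.977, 1499.176], [0.0, 0.0, 0.0, 1.0]]
0.1 [166.9 549.7 182.6] [[-0.957, 0.291, -0.0], [0.291, 0.957, -0.002], [0.0, -0.002, -1.0]] [ 0.9 -0.2 -0.2] 91.20644340906355 0.0 [ 1.26  0.32  1.57 -0.    1.26 -0.02]
```

View pics/top0.png

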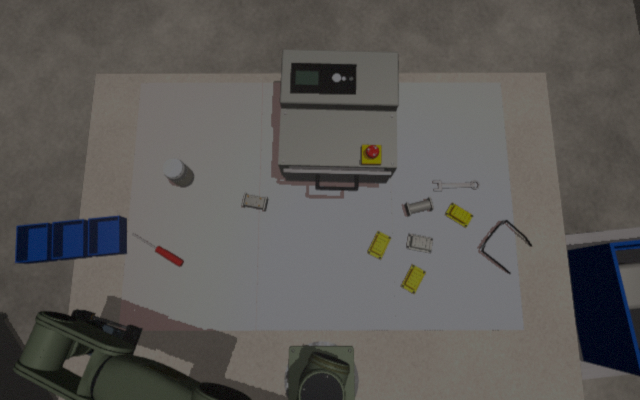

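View pics/scene0.png

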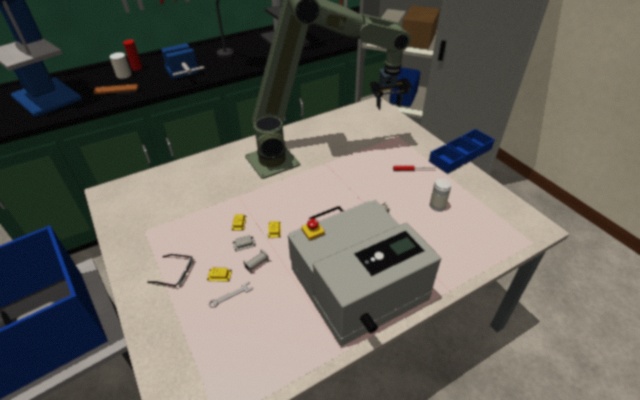

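The top view shows the washer (deck front edge about row 170, button at (372,152), handle bar about (337,187)). There are three grey castings at (255,202), (418,207) and (420,243), plus three yellow look-alikes. Next I enlarge the castings and the washer front.

Run:
```python
from h import *
im=cv2.imread('pics/top0.png')
im=cv2.convertScaleAbs(im,alpha=1.7)
def c(x,y,w,h,k): return cv2.resize(im[y:y+h,x:x+w],None,fx=k,fy=k,interpolation=cv2.INTER_CUBIC)
a=np.hstack([c(235,185,40,34,6.5),c(398,190,40,34,6.5),c(400,226,40,34,6.5)])
b=c(270,100,140,96,5.57)[:, :780]
a=a[:,:780]; w=min(a.shape[1],b.shape[1])
o=np.vstack([a[:,:w],b[:,:w]])[:600]
print(o.shape);cv2.imwrite('pics/crop0.png',o)
s=np.load('top.npy',allow_pickle=True).item()
for n,u,v,z in(('btn',372,151,248),('c1',255,202,35),('c2',418,207,35),('c3',420,243,25),('barL',317,183,160),('barR',358,183,160)):print(n,np.round(ray(s,u,v,z),1))
```

```text
(600, 780, 3)
btn [ 669.9 -148.6  248. ]
c1 [561.  219.5  35. ]
c2 [ 543.4 -322.    35. ]
c3 [ 425. -325.   25.]
barL [595.5  12.4 160. ]
barR [ 595.3 -113.5  160. ]
```

View pics/crop0.png

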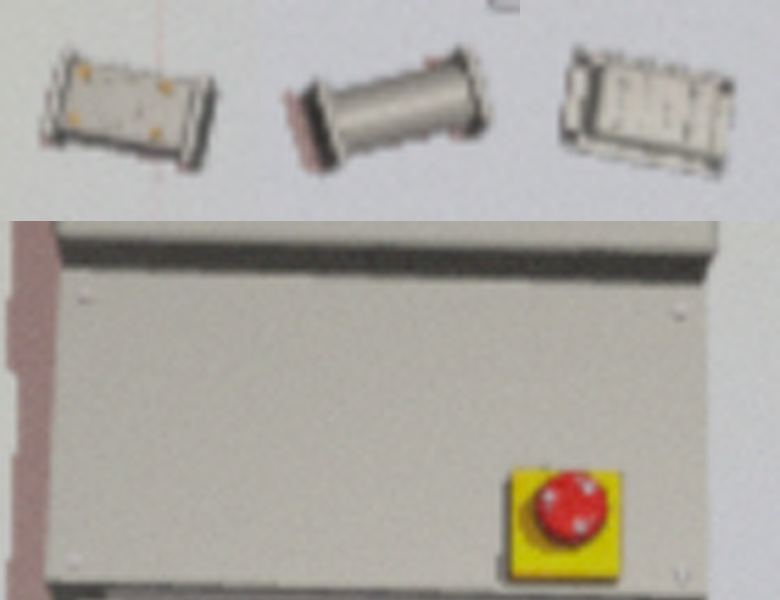

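The crop shows carb_body on the left at (255,202), manifold at (418,207) and side_cover at (420,243). The washer is turned slightly, so I fit its pose from the deck corners.

```bash
cat > fit.py <<'E'
from h import *
s=np.load('top.npy',allow_pickle=True).item()
P=[(278.6,164.6,195),(396.8,167.5,195),(281.1,108.4,195),(397.1,111.1,195)]
W=np.array([ray(s,*p)[:2] for p in P]);print(np.round(W,1).tolist())
M=np.array([(0,180),(0,-180),(180,180),(180,-180)],float)
from scipy.optimize import least_squares
f=lambda p:((M@np.array([[np.cos(p[2]),np.sin(p[2])],[-np.sin(p[2]),np.cos(p[2])]])+p[:2])-W).ravel()
r=least_squares(f,[640,0,0],x_scale=[100,100,.1]);print(r.x,np.round(r.fun,1))
x,y,a=r.x
def w2(px,py):return np.round([x+px*np.cos(a)-py*np.sin(a),y+px*np.sin(a)+py*np.cos(a)],1)
print('btn',w2(34,-100),'meas',ray(s,372.5,151.7,248),'bar',w2(-54,0))
B=lambda cx,cy,x0,y0:(x0+cx/6.5,y0+cy/6.5)
# castings in crop
for n,cs,x0,y0,z in(('carb',[(62,70),(212,90),(190,165),(48,140)],235,185,40),):
    for q in cs:print(n,np.round(ray(s,*B(*q,x0,y0),z),1))
for n,pts,z in(('carb',[(57,97,235,185),(197,118,235,185)],42),('man',[(330-260,118,398,190),(476-260,85,398,190)],44),('cov',[(576-520,95,400,226),(732-520,130,400,226)],6),('covblk',[(601-520,95,400,226),(718-520,118,400,226)],26)):
    a1=[ray(s,*B(*q),z)[:2] for q in pts];d=a1[1]-a1[0]
    print(n,np.round((a1[0]+a1[1])/2,1),np.hypot(*d).round(1),'yaw deg',np.degrees(np.arctan2(d[1],d[0])).round(1))
E
python3 fit.py
```

```text
[[644.2, 128.0], [634.8, -228.4], [825.3, 123.7], [816.0, -236.1]]
[ 6.40096464e+02 -5.07085017e+01 -2.76546847e-02] [ 0.9  1.2  0.4 -2.3 -0.3  0.6 -0.9  0.5]
btn [ 671.3 -151.6] meas [ 667.77580318 -149.95773204  248.        ] bar [586.1 -49.2]
carb [581.1 254.2  40. ]
carb [570.6 177.2  40. ]
carb [531.7 187.5  40. ]
carb [544.7 260.   40. ]
carb [561.1 220.1] 72.5 yaw deg -98.7
man [ 546.4 -326.9] 76.9 yaw deg -77.3
cov [ 426.  -331.2] 81.0 yaw deg -102.8
covblk [ 427.  -329.7] 59.7 yaw deg -101.3
```

```bash
cat > go.py <<'E'
import sys
from h import *
# usage: go.py x y z az(deg of tool y; tool kept pointing down) -> shift in tool axes (m), rotvec deg
def delta(x,y,z,az):
    o=robot.observe();A=R.from_quat(o['orientation']);d=A.inv().apply(np.array([x,y,z])-o['ee_pos'])
    c,s=np.cos(np.radians(az)),np.sin(np.radians(az))
    T=R.from_matrix(np.array([[-c*0+s,c,0],[-c,s,0],[0,0,-1.]]))
    rv=(A.inv()*T).as_rotvec(degrees=True)
    print('lin',np.round(d/1000,4).tolist(),'ang',np.round(rv,2).tolist(),'rows>=',np.ceil(max(np.linalg.norm(d)/62.5,np.linalg.norm(rv)/10.7)))
if __name__=='__main__':
    for i in range(1,len(sys.argv),4): delta(*map(float,sys.argv[i:i+4]))
E
python3 go.py 668 -151 300 -1.6
```

```text
Traceback (most recent call last):
  File "go.py", line 11, in <module>
    for i in range(1,len(sys.argv),4): delta(*map(float,sys.argv[i:i+4]))
                                       ~~~~~^^^^^^^^^^^^^^^^^^^^^^^^^^^^^
  File "go.py", line 7, in delta
    T=R.from_matrix(np.array([[-c*0+s,c,0],[-c,s,0],[0,0,-1.]]))
  File "scipy/spatial/transform/_rotation.pyx", line 1143, in scipy.spatial.transform._rotation.Rotation.from_matrix
ValueError: Non-positive determinant (left-handed or null coordinate frame) in rotation matrix 0: [[-0.02792164  0.99961012  0.        ]
 [-0.99961012 -0.02792164  0.        ]
 [ 0.          0.         -1.        ]].
```

```bash
sed -i 's/\[\[-c\*0+s,c,0\],\[-c,s,0\]/[[-s,c,0],[c,s,0]/' go.py; python3 go.py 668 -151 300 -1.6
```

```text
lin [-0.6831, -0.5251, -0.1166] ang [-0.08, 0.06, 74.71] rows>= 14.0
```

```bash
python3 -m handwheel '[{"linear":[-0.05,-0.038,-0.06],"angular":[0,0,6],"fingers":-1},{"linear":[-0.09,-0.07,-0.1],"angular":[0,0,12],"fingers":-1},{"linear":[-0.683,-0.525,-0.117],"angular":[0,0,74.7],"fingers":-1},{"linear":[-0.683,-0.525,-0.117],"angular":[0,0,74.7],"fingers":-1},{"linear":[-0.683,-0.525,-0.117],"angular":[0,0,74.7],"fingers":-1},{"linear":[-0.683,-0.525,-0.117],"angular":[0,0,74.7],"fingers":-1},{"linear":[-0.683,-0.525,-0.117],"angular":[0,0,74.7],"fingers":-1},{"linear":[-0.683,-0.525,-0.117],"angular":[0,0,74.7],"fingers":-1},{"linear":[-0.683,-0.525,-0.117],"angular":[0,0,74.7],"fingers":-1},{"linear":[-0.683,-0.525,-0.117],"angular":[0,0,74.7],"fingers":-1},{"linear":[-0.683,-0.525,-0.117],"angular":[0,0,74.7],"fingers":-1},{"linear":[-0.683,-0.525,-0.117],"angular":[0,0,74.7],"fingers":-1},{"linear":[-0.683,-0.525,-0.117],"angular":[0,0,74.7],"fingers":-1},{"linear":[-0.683,-0.525,-0.117],"angular":[0,0,74.7],"fingers":-1},{"linear":[-0.683,-0.525,-0.117],"angular":[0,0,74.7],"fingers":-1},{"linear":[-0.683,-0.525,-0.117],"angular":[0,0,74.7],"fingers":-1},{"linear":[-0.683,-0.525,-0.117],"angular":[0,0,74.7],"fingers":-1},{"linear":[-0.683,-0.525,-0.117],"angular":[0,0,74.7],"fingers":-1},{"linear":[-0.683,-0.525,-0.117],"angular":[0,0,74.7],"fingers":-1},{"linear":[-0.683,-0.525,-0.117],"angular":[0,0,74.7],"fingers":-1}]' 20
python3 - <<'E'
from h import *
s=snap('wrist','w1.png');np.save('w1.npy',{k:s[k] for k in s if k!='color'},allow_pickle=True);print(s['fx'],np.round(s['extrinsics'],2).tolist());st()
snap('top','t1.png')
E
python3 go.py 669 -151 251 -1.6
```

```text
clock: 2.6
ee_pos: [667.9, -150.0, 300.7]
orientation: [0.717, 0.697, 0.0, 0.0]
contact_force: [-0.4, -0.0, 0.1]
width: 0.2
grasp_force: 0.0
309.70691628693146 [[1.0, -0.03, -0.01, 668.96], [-0.03, -0.96, -0.27, -74.69], [-0.0, 0.27, -0.96, 503.46], [0.0, 0.0, 0.0, 1.0]]
2.65 [ 667.9 -150.2  300.6] [[0.027, 1.0, 0.0], [1.0, -0.027, 0.0], [0.0, 0.0, -1.0]] [ 0.  -0.1 -0.1] 0.27571972476760204 0.0 [-0.24  0.47  1.05  0.    1.63 -0.21]
lin [-0.0007, 0.001, 0.0495] ang [0.02, -0.0, 0.03] rows>= 1.0
```

View pics/w1.png

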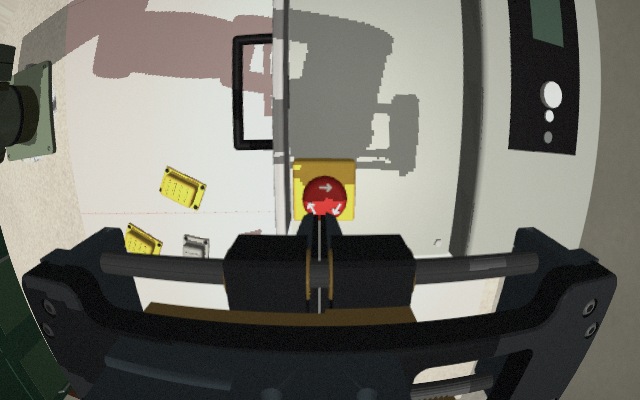

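The wrist view shows the red head at about (325,196), the yellow box from (293,159) to (355,220), and the handle bar's outer line at about column 238, rows 37 to 148.

```bash
python3 - <<'E'
from h import *
s=np.load('w1.npy',allow_pickle=True).item()
for n,u,v,z in(('btn',325,196,243),('box1',293,159,217),('box2',355,159,217),('bar1',239,38,160),('bar2',240,147,160),('barc',239.5,92,160),('edge',275,100,180),('deckedge',288,60,195),('deckedge',288,150,195)):print(n,np.round(ray(s,u,v,z,True),1))
E
python3 - <<'E'
import sys;sys.argv=['x'];sys.path.insert(0,'.')
import fit
for p in((34,-100),(4,-70),(64,-70),(-54,60),(-54,-60),(-54,0)):print(p,fit.w2(*p))
E
```

```text
btn [ 672.2 -147.8  243. ]
box1 [ 643.4 -118.4  217. ]
box2 [ 701.5 -119.9  217. ]
bar1 [581.9  14.6 160. ]
bar2 [ 578.1 -110.8  160. ]
barc [581.  -48.3 160. ]
edge [623.7 -61.  180. ]
deckedge [639.9 -21.8 195. ]
deckedge [ 636.7 -112.4  195. ]
[[644.2, 128.0], [634.8, -228.4], [825.3, 123.7], [816.0, -236.1]]
[ 6.40096464e+02 -5.07085017e+01 -2.76546847e-02] [ 0.9  1.2  0.4 -2.3 -0.3  0.6 -0.9  0.5]
btn [ 671.3 -151.6] meas [ 667.77580318 -149.95773204  248.        ] bar [586.1 -49.2]
carb [581.1 254.2  40. ]
carb [570.6 177.2  40. ]
carb [531.7 187.5  40. ]
carb [544.7 260.   40. ]
carb [561.1 220.1] 72.5 yaw deg -98.7
man [ 546.4 -326.9] 76.9 yaw deg -77.3
cov [ 426.  -331.2] 81.0 yaw deg -102.8
covblk [ 427.  -329.7] 59.7 yaw deg -101.3
(34, -100) [ 671.3 -151.6]
(4, -70) [ 642.2 -120.8]
(64, -70) [ 702.1 -122.5]
(-54, 60) [587.8  10.8]
(-54, -60) [ 584.5 -109.2]
(-54, 0) [586.1 -49.2]
```

```bash
python3 -m handwheel '[{"linear":[0,0.003,0.045],"angular":[0,0,0],"fingers":-1},{"linear":[0,0.003,0.055],"angular":[0,0,0],"fingers":-1},{"linear":[0,0.003,0.06],"angular":[0,0,0],"fingers":-1},{"linear":[0,0.003,0.0645],"angular":[0,0,0],"fingers":-1},{"linear":[0,0.003,0.0655],"angular":[0,0,0],"fingers":-1},{"linear":[0,0.003,0.0655],"angular":[0,0,0],"fingers":-1},{"linear":[0,0.003,0.0655],"angular":[0,0,0],"fingers":-1}]'; python3 -c "
from h import *;st()"
```

```text
clock: 3.58
ee_pos: [671.2, -150.7, 235.3]
orientation: [0.717, 0.697, 0.0, 0.0]
contact_force: [0.9, -0.1, 1.2]
width: 0.7
grasp_force: 0.0
3.575 [ 671.2 -150.7  235.3] [[0.028, 1.0, 0.001], [1.0, -0.028, -0.0], [-0.0, 0.001, -1.0]] [ 0.9 -0.1  1.2] 0.6736857812512731 0.0 [-0.24  0.48  1.18  0.    1.48 -0.21]
```

```bash
python3 -m handwheel '[{"linear":[0,0,0.001],"angular":[0,0,0],"fingers":-1},{"linear":[0,0,0.002],"angular":[0,0,0],"fingers":-1},{"linear":[0,0,0.002],"angular":[0,0,0],"fingers":-1}]'
```

```text
clock: 3.95
ee_pos: [671.0, -150.6, 232.7]
orientation: [0.717, 0.697, -0.0, -0.0]
contact_force: [-0.4, -0.1, 0.6]
width: -0.1
grasp_force: 0.0
```

Run:
```python
from h import *
s=snap('wrist','w2.png');im=s['color'][:,:,::-1]
cv2.imwrite('pics/w2c.png',cv2.resize(im[130:290,220:440],None,fx=3,fy=3))
```

```text
(no output)
```

View pics/w2c.png

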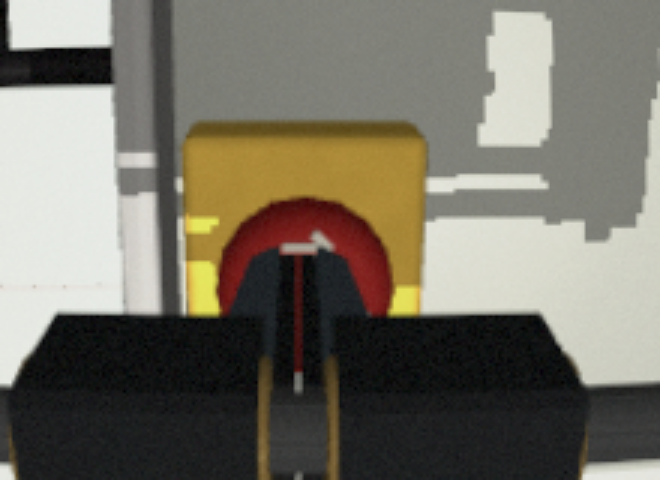

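The crop shows the finger tips over the middle of the red head, at crop (300,250), but with almost no force. I press on in small steps and watch the force.

```bash
python3 -m handwheel '[{"linear":[0,0,0.001],"angular":[0,0,0],"fingers":-1},{"linear":[0,0,0.002],"angular":[0,0,0],"fingers":-1},{"linear":[0,0,0.002],"angular":[0,0,0],"fingers":-1}]' ; python3 -m handwheel '[{"linear":[0,0,0.001],"angular":[0,0,0],"fingers":-1},{"linear":[0,0,0.002],"angular":[0,0,0],"fingers":-1},{"linear":[0,0,0.002],"angular":[0,0,0],"fingers":-1}]'
```

```text
clock: 4.38
ee_pos: [671.0, -150.6, 230.7]
orientation: [0.717, 0.697, -0.0, -0.0]
contact_force: [0.1, -0.1, 0.3]
width: 0.1
grasp_force: 0.0
clock: 4.75
ee_pos: [671.0, -150.7, 228.7]
orientation: [0.717, 0.697, -0.0, -0.0]
contact_force: [0.4, 0.4, -0.5]
width: 0.1
grasp_force: 0.0
```

Run:
```python
from h import *
s=snap('wrist','w3.png');im=s['color'][:,:,::-1].copy()
o=st()
E=np.array(s['extrinsics'])
def fp(p):
    c=E[:3,:3].T@(np.array(p)-E[:3,3]);r=np.hypot(c[0],c[1]);t=np.arctan2(r,c[2]);return s['fx']*t*c[:2]/r+[s['cx'],s['cy']]
e=o['ee_pos'];print(fp(e),fp(e+np.array([0,0,50])),fp([671,-150,236]),E[:3,3])
a=fp(e);cv2.circle(im,tuple(int(round(v)) for v in a),2,(0,255,0),-1)
t=vision.snapshot('top');ti=t['color'][:,:,::-1][130:175,340:405]
A=cv2.resize(im[130:290,220:440],None,fx=2.4,fy=2.4);B=cv2.resize(ti,(528,366),interpolation=cv2.INTER_CUBIC)
B=cv2.convertScaleAbs(B,alpha=1.6)
print(proj(t,e),proj(t,[671,-150,236]))
o=np.vstack([A[:,:528],B])[:600];cv2.imwrite('pics/w3c.png',cv2.resize(o,None,fx=600/o.shape[0],fy=600/o.shape[0]))
```

```text
4.8 [ 671.  -150.6  228.7] [[0.028, 1.0, -0.0], [1.0, -0.028, 0.0], [0.0, -0.0, -1.0]] [-0.1 -0.6  0. ] 0.7745946159763035 0.0 [-0.24  0.48  1.19  0.    1.47 -0.21]
[320.51903298 221.54653849] [320.85853792 253.2807768 ] [320.47656068 224.39861147] [672.2651951  -75.34058492 431.42181853]
[371.96398478 152.62196591] [372.02237676 151.88955564]
```

View pics/w3c.png

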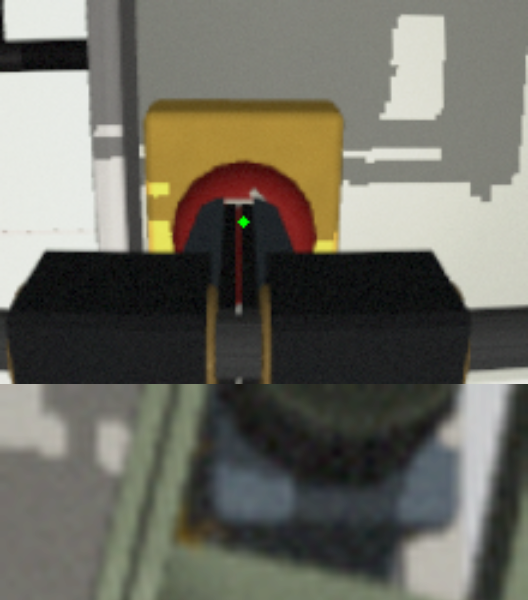

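```bash
cat > head.py <<'E'
from h import *
def fp(s,cam,p):
    E=cam;c=E[:3,:3].T@(np.array(p)-E[:3,3]);r=np.hypot(c[0],c[1]);t=np.arctan2(r,c[2]);return s['fx']*t*c[:2]/r+[s['cx'],s['cy']]
s=np.load('w1.npy',allow_pickle=True).item();E1=np.array(s['extrinsics'])
def ana(f,cam):
    im=cv2.imread(f).astype(int);b,g,r=im[...,0],im[...,1],im[...,2]
    m=(r>60)&(r>2.5*g)&(r>2.5*b);m[:130]=0;m[240:]=0;m[:,:270]=0;m[:,:380:]&=True;m[:,380:]=0
    ys,xs=np.nonzero(m);y=(r>90)&(g>60)&(b<g*.5);y[:120]=0;y[240:]=0;yy,yx=np.nonzero(y[:, 270:380])
    print(f,'red rows',ys.min(),'cols',xs.min(),xs.max(),'yellow top',yy.min(),'cols',yx.min()+270,yx.max()+270)
    for zt in(248,238,236):
        P=np.array([fp(s,cam,[671+20*np.cos(t),-150+20*np.sin(t),z]) for t in np.linspace(0,6.28,60) for z in (zt-2,zt-9,zt-16)])
        print(' pred',zt,P[:,1].min().round(1),P[:,0].min().round(1),P[:,0].max().round(1))
    print(' boxpred',fp(s,cam,[642,-120,217]).round(1),fp(s,cam,[702,-121,217]).round(1))
E2=E1.copy();E2[2,3]=435.4;E2[:2,3]=[672.2,-75.3];E3=E2.copy();E3[2,3]=431.4
ana('pics/w1.png',E1);ana('pics/w2.png',E2);ana('pics/w3.png',E3)
E
python3 head.py
```

```text
pics/w1.png red rows 176 cols 303 346 yellow top 158 cols 293 354
 pred 248 173.5 300.7 346.8
 pred 238 171.4 301.4 345.9
 pred 236 170.9 301.5 345.7
 boxpred [291.6 160.8] [355.6 160.2]
pics/w2.png red rows 196 cols 293 349 yellow top 171 cols 281 361
 pred 248 192.7 289.9 350.7
 pred 238 189.1 291.2 349.3
 pred 236 188.4 291.5 349.1
 boxpred [279.  175.1] [361.9 174.2]
pics/w3.png red rows 198 cols 292 351 yellow top 172 cols 280 362
 pred 248 194.3 289.4 351.3
 pred 238 190.5 290.7 349.9
 pred 236 189.8 291.0 349.6
 boxpred [278.3 176.2] [362.7 175.3]
```

```bash
for i in 1; do python3 -m handwheel '[{"linear":[0,0,0.001],"angular":[0,0,0],"fingers":-1},{"linear":[0,0,0.002],"angular":[0,0,0],"fingers":-1},{"linear":[0,0,0.003],"angular":[0,0,0],"fingers":-1},{"linear":[0,0,0.003],"angular":[0,0,0],"fingers":-1}]' |sed -n 2,4p; done;  python3 -m handwheel '[{"linear":[0,0,0.001],"angular":[0,0,0],"fingers":-1},{"linear":[0,0,0.002],"angular":[0,0,0],"fingers":-1},{"linear":[0,0,0.003],"angular":[0,0,0],"fingers":-1},{"linear":[0,0,0.003],"angular":[0,0,0],"fingers":-1}]' |sed -n 2,4p
python3 - <<'E'
from h import *
s=snap('scene','s2.png');im=s['color'][:,:,::-1];u=[int(round(v)) for v in proj(s,[671,-150,235])];print(u,proj(s,[671,-150,248]),proj(s,robot.observe()['ee_pos']))
cv2.imwrite('pics/s2c.png',cv2.convertScaleAbs(cv2.resize(im[u[1]-50:u[1]+30,u[0]-50:u[0]+50],None,fx=6,fy=6,interpolation=cv2.INTER_CUBIC),alpha=1.6))
E
```

```text
ee_pos: [671.0, -150.7, 225.7]
orientation: [0.717, 0.697, -0.0, -0.0]
contact_force: [-0.1, 0.4, -0.5]
ee_pos: [671.0, -150.7, 222.7]
orientation: [0.717, 0.697, -0.0, -0.0]
contact_force: [0.0, 0.1, -0.5]
[312, 223] [311.89055623 220.5049899 ] [311.90964954 225.82177833]
```

View pics/s2c.png

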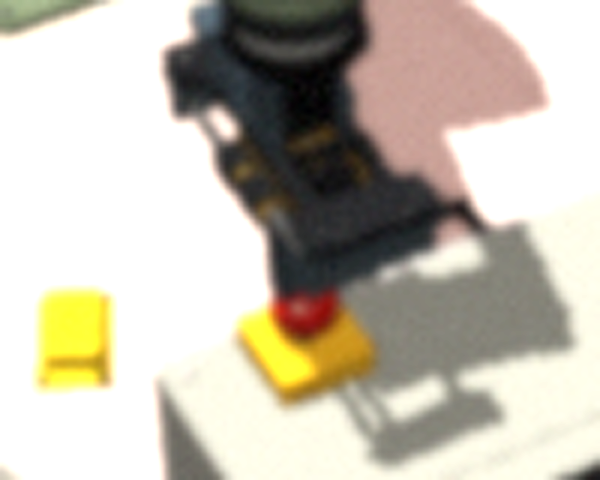

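The scene crop shows the head at crop (303,313), still up and clear of the box. The finger tips end right above it at about row 293, so they sit higher than the reported TCP. I step down further until there is force.

```bash
python3 -m handwheel '[{"linear":[0,0,0.001],"angular":[0,0,0],"fingers":-1},{"linear":[0,0,0.002],"angular":[0,0,0],"fingers":-1},{"linear":[0,0,0.003],"angular":[0,0,0],"fingers":-1},{"linear":[0,0,0.003],"angular":[0,0,0],"fingers":-1}]' |sed -n 2,4p;  python3 -m handwheel '[{"linear":[0,0,0.001],"angular":[0,0,0],"fingers":-1},{"linear":[0,0,0.002],"angular":[0,0,0],"fingers":-1},{"linear":[0,0,0.003],"angular":[0,0,0],"fingers":-1},{"linear":[0,0,0.003],"angular":[0,0,0],"fingers":-1}]' |sed -n 2,4p; python3 head.py | head -0
python3 - <<'E'
from h import *
s=snap('wrist','w4.png');im=s['color'][:,:,::-1].astype(int);b,g,r=im[...,0],im[...,1],im[...,2]
m=(r>60)&(r>2.5*g)&(r>2.5*b);m[:130]=0;m[240:]=0;m[:,:270]=0;m[:,380:]=0
ys,xs=np.nonzero(m);print(ys.min(),xs.min(),xs.max())
E
```

```text
ee_pos: [671.0, -150.6, 219.7]
orientation: [0.717, 0.697, -0.0, -0.0]
contact_force: [0.5, -0.3, -0.1]
ee_pos: [671.1, -150.7, 217.2]
orientation: [0.717, 0.697, 0.0, 0.0]
contact_force: [-0.7, -0.4, 1.8]
203 291 352Exception ignored on flushing sys.stdout:
BrokenPipeError: [Errno 32] Broken pipe
```

```bash
python3 -m handwheel '[{"linear":[0,0,0.001],"angular":[0,0,0],"fingers":-1},{"linear":[0,0,0.002],"angular":[0,0,0],"fingers":-1},{"linear":[0,0,0.002],"angular":[0,0,0],"fingers":-1}]' |sed -n 2,4p;  python3 -m handwheel '[{"linear":[0,0,0.001],"angular":[0,0,0],"fingers":-1},{"linear":[0,0,0.002],"angular":[0,0,0],"fingers":-1},{"linear":[0,0,0.002],"angular":[0,0,0],"fingers":-1}]' |sed -n 2,6p
```

```text
ee_pos: [671.1, -150.7, 215.2]
orientation: [0.717, 0.697, 0.0, 0.0]
contact_force: [-0.8, 0.2, 4.2]
ee_pos: [671.1, -150.7, 213.5]
orientation: [0.717, 0.697, 0.0, 0.0]
contact_force: [-1.5, -0.8, 6.6]
width: 0.7
grasp_force: 2.9
```

```bash
python3 -m handwheel '[{"linear":[0,0,0.001],"angular":[0,0,0],"fingers":-1},{"linear":[0,0,0.002],"angular":[0,0,0],"fingers":-1},{"linear":[0,0,0.003],"angular":[0,0,0],"fingers":-1},{"linear":[0,0,0.003],"angular":[0,0,0],"fingers":-1}]' |sed -n 2,4p;  python3 -m handwheel '[{"linear":[0,0,0.001],"angular":[0,0,0],"fingers":-1},{"linear":[0,0,0.002],"angular":[0,0,0],"fingers":-1},{"linear":[0,0,0.003],"angular":[0,0,0],"fingers":-1},{"linear":[0,0,0.003],"angular":[0,0,0],"fingers":-1}]' |sed -n 2,6p
```

```text
ee_pos: [671.1, -150.7, 210.1]
orientation: [0.717, 0.697, 0.0, 0.0]
contact_force: [-1.0, -0.6, 5.6]
ee_pos: [671.1, -150.6, 207.2]
orientation: [0.717, 0.697, 0.0, 0.0]
contact_force: [-2.9, 1.0, 6.5]
width: 0.6
grasp_force: 3.0
```

```bash
python3 -m handwheel '[{"linear":[0,0,0.001],"angular":[0,0,0],"fingers":-1},{"linear":[0,0,0.002],"angular":[0,0,0],"fingers":-1},{"linear":[0,0,0.002],"angular":[0,0,0],"fingers":-1}]' |sed -n 2,4p;  python3 -m handwheel '[{"linear":[0,0,0.001],"angular":[0,0,0],"fingers":-1},{"linear":[0,0,0.002],"angular":[0,0,0],"fingers":-1},{"linear":[0,0,0.002],"angular":[0,0,0],"fingers":-1}]' |sed -n 2,6p
python3 - <<'E'
from h import *
s=snap('wrist','w5.png');im=s['color'][:,:,::-1].astype(int);b,g,r=im[...,0],im[...,1],im[...,2]
m=(r>60)&(r>2.5*g)&(r>2.5*b);m[:130]=0;m[240:]=0;m[:,:270]=0;m[:,380:]=0
ys,xs=np.nonzero(m);print(ys.min(),xs.min(),xs.max(),np.array(s['extrinsics'])[:3,3])
E
```

```text
ee_pos: [671.2, -150.7, 205.8]
orientation: [0.717, 0.697, 0.0, 0.0]
contact_force: [-2.4, 0.1, 8.2]
ee_pos: [671.3, -150.7, 205.8]
orientation: [0.717, 0.697, 0.001, 0.001]
contact_force: [-2.8, 1.8, 14.0]
width: 0.3
grasp_force: 6.9
203 290 352 [671.91630453 -75.2437545  408.45656088]
```

```bash
python3 -m handwheel '[{"linear":[0,0,0.001],"angular":[0,0,0],"fingers":-1},{"linear":[0,0,0.001],"angular":[0,0,0],"fingers":-1},{"linear":[0,0,-0.01],"angular":[0,0,0],"fingers":-1},{"linear":[0,0,-0.04],"angular":[0,0,0],"fingers":-1},{"linear":[0,0,-0.1],"angular":[0,0,0],"fingers":-1},{"linear":[0,0,-0.1],"angular":[0,0,0],"fingers":-1}]' |sed -n 2,4p;python3 - <<'E'
from h import *
print(robot.grip_point_offset,[a for a in dir(robot) if a[0]!='_'])
s=snap('wrist','w6.png');im=s['color'][:,:,::-1].astype(int);b,g,r=im[...,0],im[...,1],im[...,2]
m=(r>60)&(r>2.5*g)&(r>2.5*b);m[:130]=0;m[240:]=0;m[:,:270]=0;m[:,380:]=0
ys,xs=np.nonzero(m);print(ys.min(),xs.min(),xs.max(),np.array(s['extrinsics'])[:3,3]);st()
E
```

```text
ee_pos: [673.2, -151.2, 307.7]
orientation: [0.717, 0.697, 0.003, 0.004]
contact_force: [-0.3, 0.2, -0.1]
18.8 ['IKError', 'grip_point_offset', 'hand_in', 'observe']
172 297 337 [672.53069192 -75.3932385  510.2419261 ]
10.3 [ 672.1 -150.9  304.4] [[0.028, 1.0, 0.004], [1.0, -0.028, -0.001], [-0.001, 0.004, -1.0]] [0.1 0.8 0.5] 0.3353543399789413 0.0 [-0.24  0.47  1.03  0.    1.64 -0.21]
```

```bash
python3 go.py 581 -48.5 230 -1.6
```

```text
lin [0.0999, -0.0942, 0.074] ang [0.23, 0.04, 0.01] rows>= 3.0
```

```bash
python3 -m handwheel '[{"linear":[0.05,-0.047,0.0],"angular":[0,0,0],"fingers":-0.25},{"linear":[0.1,-0.093,0.01],"angular":[0,0,0],"fingers":-0.25},{"linear":[0.1,-0.093,0.06],"angular":[0,0,0],"fingers":-0.25},{"linear":[0.1,-0.093,0.08],"angular":[0,0,0],"fingers":-0.25},{"linear":[0.1,-0.093,0.1],"angular":[0,0,0],"fingers":-0.25},{"linear":[0.1,-0.093,0.1],"angular":[0,0,0],"fingers":-0.25},{"linear":[0.1,-0.093,0.1],"angular":[0,0,0],"fingers":-0.25}]' |sed -n 2,5p;python3 - <<'E'
from h import *
s=snap('wrist','w7.png');im=s['color'][:,:,::-1];np.save('w7.npy',{k:s[k] for k in s if k!='color'},allow_pickle=True)
t=vision.snapshot('scene');ti=t['color'][:,:,::-1]
u=[int(round(v)) for v in proj(t,[581,-48,160])];print(u,proj(t,robot.observe()['ee_pos']),proj(t,[671,-151,238]),proj(t,[671,-151,248]))
A=cv2.resize(im[60:320,170:470],None,fx=2,fy=2)[:,:600];B=cv2.convertScaleAbs(cv2.resize(ti[170:245,285:360],None,fx=2.6,fy=2.6,interpolation=cv2.INTER_CUBIC),alpha=1.6)
A[:B.shape[0],:B.shape[1]]=B
cv2.imwrite('pics/w7c.png',A);st()
E
```

```text
ee_pos: [580.9, -48.2, 202.5]
orientation: [0.717, 0.697, -0.0, -0.0]
contact_force: [-0.0, -0.2, 0.0]
width: 33.8
[324, 212] [324.3692133  203.53808811] [311.70199518 222.70385189] [311.62936577 220.61605727]
11.275 [581.4 -48.2 203.4] [[0.028, 1.0, 0.001], [1.0, -0.028, -0.0], [0.0, 0.001, -1.0]] [ 0.2 -0.5 -0.2] 34.493332336847864 0.0 [-0.1   0.32  1.51  0.    1.31 -0.07]
```

View pics/w7c.png

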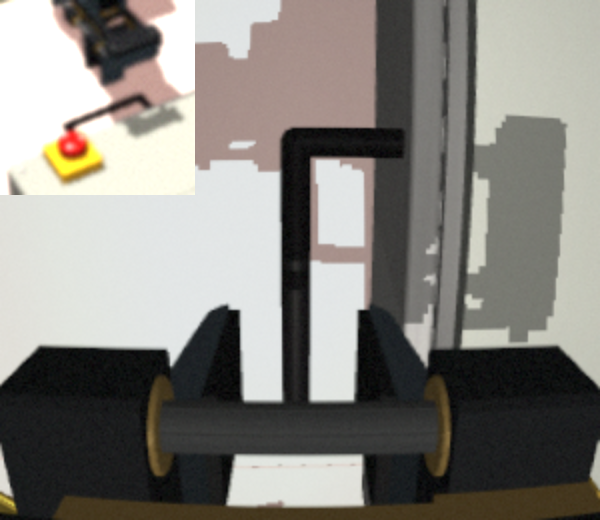

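The wrist crop shows the bar centred between the open fingers, near column 296. The scene inset confirms that the tips are about 30 mm short of the reported TCP, so true tip z ≈ reported + 30. I go down and grip the bar.

```bash
python3 -m handwheel '[{"linear":[0,0,0.03],"angular":[0,0,0],"fingers":-0.25},{"linear":[0,0,0.055],"angular":[0,0,0],"fingers":-0.25},{"linear":[0,0,0.075],"angular":[0,0,0],"fingers":-0.25},{"linear":[0,0,0.09],"angular":[0,0,0],"fingers":-0.25},{"linear":[0,0,0.09],"angular":[0,0,0],"fingers":-0.25},{"linear":[0,0,0.09],"angular":[0,0,0],"fingers":-1},{"linear":[0,0,0.09],"angular":[0,0,0],"fingers":-1},{"linear":[0,0,0.09],"angular":[0,0,0],"fingers":-1},{"linear":[0,0,0.09],"angular":[0,0,0],"fingers":-1}]' 35;python3 - <<'E'
from h import *
s=vision.snapshot('scene');im=s['color'].astype(int);
r,g,b=im[...,0],im[...,1],im[...,2]
def hd(im):
    r,g,b=im[...,0],im[...,1],im[...,2]
    m=(r>90)&(r>2.5*g)&(r>2.5*b);m[:205]=0;m[240:]=0;m[:,:295]=0;m[:,330:]=0
    ys,xs=np.nonzero(m);return ys.min(),ys.max(),ys.mean(),len(ys)
print(hd(im),hd(cv2.imread('pics/scene0.png')[:,:,::-1].astype(int)))
E
```

```text
clock: 12.4
ee_pos: [579.9, -48.1, 113.6]
orientation: [0.717, 0.697, -0.001, -0.001]
contact_force: [-4.6, 0.7, 6.1]
width: 11.5
grasp_force: 35.0
(np.int64(220), np.int64(229), np.float64(225.2622950819672), 61) (np.int64(218), np.int64(227), np.float64(223.02941176470588), 68)
```

Head 2.2 px lower, so it is latched. Pull the drawer.

```bash
python3 -m handwheel '[{"linear":[0,-0.01,0],"angular":[0,0,0],"fingers":-1},{"linear":[0,-0.03,0],"angular":[0,0,0],"fingers":-1},{"linear":[0,-0.05,0],"angular":[0,0,0],"fingers":-1},{"linear":[0,-0.07,0],"angular":[0,0,0],"fingers":-1},{"linear":[0,-0.09,0],"angular":[0,0,0],"fingers":-1},{"linear":[0,-0.11,0],"angular":[0,0,0],"fingers":-1},{"linear":[0,-0.125,0],"angular":[0,0,0],"fingers":-1},{"linear":[0,-0.135,0],"angular":[0,0,0],"fingers":-1},{"linear":[0,-0.141,0],"angular":[0,0,0],"fingers":-1},{"linear":[0,-0.146,0],"angular":[0,0,0],"fingers":-1},{"linear":[0,-0.149,0],"angular":[0,0,0],"fingers":-1},{"linear":[0,-0.149,0],"angular":[0,0,0],"fingers":-1},{"linear":[0,-0.149,0],"angular":[0,0,0],"fingers":-1}]' ; python3 -m handwheel '[{"linear":[0,-0.003,0],"angular":[0,0,0],"fingers":-1},{"linear":[0,-0.003,0],"angular":[0,0,0],"fingers":-1},{"linear":[0,-0.003,0],"angular":[0,0,0],"fingers":-1}]'
```

```text
clock: 14.08
ee_pos: [438.0, -44.1, 113.6]
orientation: [0.717, 0.697, 0.005, 0.005]
contact_force: [11.7, 1.4, -7.6]
width: 11.1
grasp_force: 35.0
clock: 14.45
ee_pos: [438.3, -44.1, 113.7]
orientation: [0.717, 0.697, 0.007, 0.007]
contact_force: [18.2, 1.7, -14.4]
width: 11.3
grasp_force: 35.0
```

```bash
python3 -m handwheel '[{"linear":[0,0.003,0],"angular":[0,0,0],"fingers":-1},{"linear":[0,0.004,0],"angular":[0,0,0],"fingers":-0.25},{"linear":[0,0.004,0],"angular":[0,0,0],"fingers":-0.25},{"linear":[0,0.004,0],"angular":[0,0,0],"fingers":-0.25},{"linear":[0,0.004,-0.04],"angular":[0,0,0],"fingers":-0.25},{"linear":[0,0.004,-0.1],"angular":[0,0,0],"fingers":-0.25},{"linear":[0,0.03,-0.13],"angular":[0,0,0],"fingers":-0.25},{"linear":[0,0.09,-0.13],"angular":[0,0,0],"fingers":-0.25},{"linear":[0,0.098,-0.13],"angular":[0,0,0],"fingers":-0.25},{"linear":[0,0.098,-0.13],"angular":[0,0,0],"fingers":-0.25},{"linear":[0,0.098,-0.13],"angular":[0,0,0],"fingers":-0.25}]'
python3 - <<'E'
from h import *
s=snap('wrist','w8.png');np.save('w8.npy',{k:s[k] for k in s if k!='color'},allow_pickle=True);st()
E
```

```text
clock: 15.82
ee_pos: [525.5, -46.6, 242.7]
orientation: [0.717, 0.697, -0.0, -0.001]
contact_force: [-0.8, 0.3, 0.2]
width: 34.3
grasp_force: 0.0
15.875 [525.6 -46.6 242.9] [[0.028, 1.0, -0.001], [1.0, -0.028, 0.0], [0.0, -0.001, -1.0]] [-1.1 -0.3 -0.3] 34.37977271173362 0.0 [-0.11  0.21  1.56  0.    1.37 -0.08]
```

View pics/w8.png

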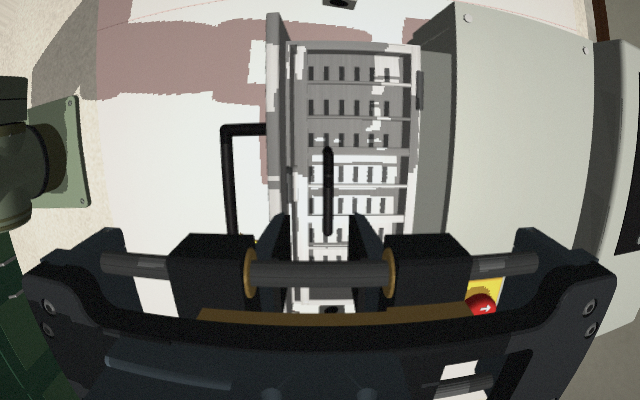

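The view shows the open drawer with the lid's bars, the lid handle at column 328 (rows 150 to 235), and the drawer handle at (228,180).

```bash
python3 - <<'E'
from h import *
s=np.load('w8.npy',allow_pickle=True).item()
for n,u,v,z in(('h',328,151,170),('h',328,233,170),('bar',230,180,160),('panel in',283,100,180)):print(n,np.round(ray(s,u,v,z,True),1))
E
python3 go.py 535 -47 200 -1.6
```

```text
h [533.5  -6.9 170. ]
h [531.9 -85.5 170. ]
bar [438.2 -32.7 160. ]
panel in [496.2  39.7 180. ]
lin [-0.0002, 0.0094, 0.0429] ang [-0.04, -0.01, 0.0] rows>= 1.0
```

```bash
python3 -m handwheel '[{"linear":[0,0.0078,0.04],"angular":[0,0,0],"fingers":-0.25},{"linear":[0,0.0078,0.08],"angular":[0,0,0],"fingers":-0.25},{"linear":[0,0.0078,0.1],"angular":[0,0,0],"fingers":-0.25},{"linear":[0,0.0078,0.12],"angular":[0,0,0],"fingers":-0.25},{"linear":[0,0.0078,0.12],"angular":[0,0,0],"fingers":-0.25},{"linear":[0,0.0078,0.12],"angular":[0,0,0],"fingers":-1},{"linear":[0,0.0078,0.12],"angular":[0,0,0],"fingers":-1},{"linear":[0,0.0078,0.12],"angular":[0,0,0],"fingers":-1},{"linear":[0,0.0078,0.12],"angular":[0,0,0],"fingers":-1}]' 25;  python3 - <<'E'
import numpy as np
r=np.hypot(92,36);a=np.arctan2(36,92)
for t in(0.1,.25,.4,.55,.7,.85,1.0,1.15,1.3,1.4,1.5):print(t,round((92-r*np.cos(a+t))/1000,4),round((r*np.sin(a+t)-36)/1000,4))
E
```

```text
clock: 17.0
ee_pos: [533.6, -46.9, 123.6]
orientation: [0.717, 0.697, -0.001, -0.001]
contact_force: [-5.0, -0.4, 6.1]
width: 9.4
grasp_force: 25.0
0.1 0.0041 0.009
0.25 0.0118 0.0216
0.4 0.0213 0.033
0.55 0.0324 0.0428
0.7 0.0448 0.0508
0.85 0.0583 0.0569
1.0 0.0726 0.0609
1.15 0.0873 0.0627
1.3 0.1021 0.0623
1.4 0.1118 0.0608
1.5 0.1214 0.0583
```

```bash
python3 -m handwheel '[{"linear":[0,0.0015,-0.004],"angular":[0,0,0],"fingers":-1},{"linear":[0,0.0041,-0.009],"angular":[0,0,0],"fingers":-1},{"linear":[0,0.0118,-0.0216],"angular":[0,0,0],"fingers":-1},{"linear":[0,0.0213,-0.033],"angular":[0,0,0],"fingers":-1},{"linear":[0,0.0324,-0.0428],"angular":[0,0,0],"fingers":-1},{"linear":[0,0.0448,-0.0508],"angular":[0,0,0],"fingers":-1},{"linear":[0,0.0583,-0.0569],"angular":[0,0,0],"fingers":-1},{"linear":[0,0.0726,-0.0609],"angular":[0,0,0],"fingers":-1},{"linear":[0,0.0873,-0.0627],"angular":[0,0,0],"fingers":-1},{"linear":[0,0.1021,-0.0623],"angular":[0,0,0],"fingers":-1},{"linear":[0,0.1118,-0.0608],"angular":[0,0,0],"fingers":-1},{"linear":[0,0.1214,-0.0583],"angular":[0,0,0],"fingers":-1},{"linear":[0,0.1214,-0.0583],"angular":[0,0,0],"fingers":-1},{"linear":[0,0.1214,-0.0583],"angular":[0,0,0],"fingers":-1}]' 25;  python3 - <<'E'
from h import *
s=snap('top','t9.png');im=s['color'][:,:,::-1];snap('scene','s9.png')
cv2.imwrite('pics/t9c.png',cv2.convertScaleAbs(cv2.resize(cv2.imread('pics/s9.png')[150:320,200:420],None,fx=3,fy=3,interpolation=cv2.INTER_CUBIC),alpha=1.5))
E
```

```text
clock: 18.75
ee_pos: [660.4, -50.5, 185.4]
orientation: [0.717, 0.697, 0.004, 0.004]
contact_force: [1.4, -0.2, 6.2]
width: 9.0
grasp_force: 25.0
```

View pics/t9c.png

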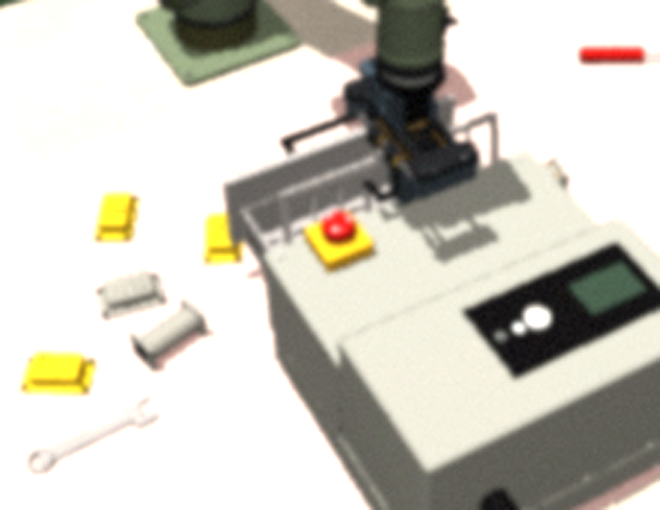

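The scene crop shows the lid standing up, the button down at crop (338,226), and the castings undisturbed. I release the handle and go over carb_body.

```bash
python3 -m handwheel '[{"linear":[0,0,0],"angular":[0,0,0],"fingers":-0.3},{"linear":[0,0,0],"angular":[0,0,0],"fingers":-0.3},{"linear":[0,0,0],"angular":[0,0,0],"fingers":-0.3},{"linear":[0,0,-0.04],"angular":[0,0,0],"fingers":-0.3},{"linear":[0,0,-0.1],"angular":[0,0,0],"fingers":-0.3},{"linear":[0,0,-0.1],"angular":[0,0,0],"fingers":-0.3}]'; python3 go.py 561 220 170 -8.7
```

```text
clock: 19.6
ee_pos: [658.5, -50.4, 287.0]
orientation: [0.717, 0.697, 0.004, 0.004]
contact_force: [0.4, -0.3, -0.1]
width: 32.3
grasp_force: 0.0
lin [0.2676, -0.1063, 0.1157] ang [0.65, -0.01, 7.11] rows>= 5.0
```

```bash
python3 -m handwheel '[{"linear":[0.06,-0.02,0],"angular":[0,0,2],"fingers":0.4},{"linear":[0.12,-0.045,0.01],"angular":[0,0,4],"fingers":0.4},{"linear":[0.18,-0.07,0.05],"angular":[0,0,7.1],"fingers":0.4},{"linear":[0.208,-0.106,0.08],"angular":[0,0,7.1],"fingers":0.4},{"linear":[0.208,-0.106,0.11],"angular":[0,0,7.1],"fingers":0.4},{"linear":[0.208,-0.106,0.116],"angular":[0,0,7.1],"fingers":0.4},{"linear":[0.208,-0.106,0.116],"angular":[0,0,7.1],"fingers":0.4},{"linear":[0.208,-0.106,0.116],"angular":[0,0,7.1],"fingers":0.4}]'
python3 - <<'E'
from h import *
s=snap('wrist','w10.png');np.save('w10.npy',{k:s[k] for k in s if k!='color'},allow_pickle=True);st()
E
```

```text
clock: 20.6
ee_pos: [557.4, 160.3, 166.5]
orientation: [0.759, 0.651, 0.001, 0.001]
contact_force: [-0.1, 0.3, 0.1]
width: 63.7
grasp_force: 0.0
20.65 [557.2 160.3 166.5] [[0.152, 0.988, 0.003], [0.988, -0.152, 0.001], [0.001, 0.003, -1.0]] [1.  0.3 0.4] 64.13984047949229 0.0 [0.26 0.34 1.58 0.   1.22 0.41]
```

View pics/w10.png

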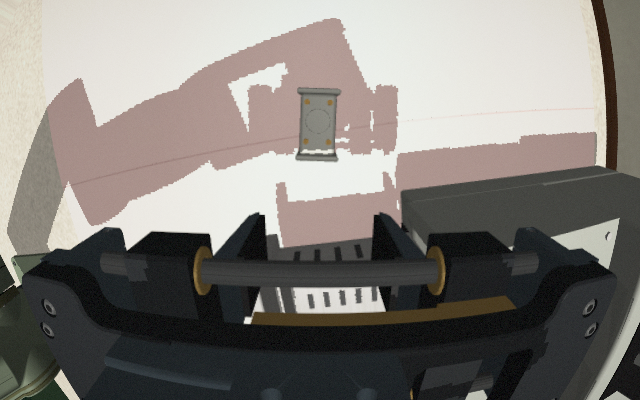

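carb_body shows clearly at (318,122), with flange tops at (320,90) and (317,156).

```bash
python3 - <<'E'
from h import *
s=np.load('w10.npy',allow_pickle=True).item()
a=ray(s,320,90,44,True);b=ray(s,317.5,155,44,True);c=ray(s,318.5,122.5,42,True);d=a-b
print(a,b,(a+b)/2,c,np.hypot(*d[:2]),np.degrees(np.arctan2(d[1],d[0]))-90)
E
python3 go.py 561.5 218 -22 -8.7 561.5 218 60 -8.7
```

```text
[572.55533109 256.85967886  44.        ] [559.49894921 189.45098925  44.        ] [566.02714015 223.15533406  44.        ] [565.79552828 223.247697    42.        ] 68.66149243081938 -10.961877376206829
lin [0.0575, -0.0051, 0.1885] ang [0.15, -0.06, -0.06] rows>= 4.0
lin [0.0576, -0.0049, 0.1065] ang [0.15, -0.06, -0.06] rows>= 2.0
```

```bash
python3 go.py 564 221 -22 -10;  python3 -m handwheel '[{"linear":[0.03,-0.002,0.05],"angular":[0,0,1],"fingers":0.4},{"linear":[0.06,-0.003,0.1],"angular":[0,0,1],"fingers":0.4},{"linear":[0.06,-0.003,0.14],"angular":[0,0,1],"fingers":0.4},{"linear":[0.06,-0.003,0.16],"angular":[0,0,1],"fingers":0.4},{"linear":[0.06,-0.003,0.175],"angular":[0,0,1],"fingers":0.4},{"linear":[0.06,-0.003,0.175],"angular":[0,0,1],"fingers":0.4},{"linear":[0.06,-0.003,0.175],"angular":[0,0,1],"fingers":0.4}]'; python3 -m handwheel '[{"linear":[0,0,0.004],"angular":[0,0,0],"fingers":0.4},{"linear":[0,0,0.008],"angular":[0,0,0],"fingers":0.4},{"linear":[0,0,0.008],"angular":[0,0,0],"fingers":0.4}]'
```

```text
lin [0.0608, -0.0031, 0.1885] ang [0.15, -0.07, 1.24] rows>= 4.0
clock: 21.52
ee_pos: [563.1, 220.6, -8.6]
orientation: [0.764, 0.645, 0.001, 0.0]
contact_force: [-0.1, -0.5, -0.5]
width: 63.6
grasp_force: 0.0
clock: 21.9
ee_pos: [561.7, 220.3, -18.1]
orientation: [0.764, 0.645, -0.0, -0.0]
contact_force: [-0.1, -0.4, 0.4]
width: 64.0
grasp_force: 0.0
```

Reported z is already below zero without contact, which confirms the offset. I close and lift.

```bash
python3 -m handwheel '[{"linear":[0,0,0],"angular":[0,0,0],"fingers":-1},{"linear":[0,0,0],"angular":[0,0,0],"fingers":-1},{"linear":[0,0,0],"angular":[0,0,0],"fingers":-1},{"linear":[0,0,0],"angular":[0,0,0],"fingers":-1},{"linear":[0,0,0],"angular":[0,0,0],"fingers":-1},{"linear":[0,0,-0.02],"angular":[0,0,0],"fingers":-1},{"linear":[0,0,-0.06],"angular":[0,0,0],"fingers":-1},{"linear":[0,0,-0.12],"angular":[0,0,0],"fingers":-1},{"linear":[0,0,-0.18],"angular":[0,0,0],"fingers":-1},{"linear":[0,0,-0.2],"angular":[0,0,0],"fingers":-1},{"linear":[0,0,-0.2],"angular":[0,0,0],"fingers":-1}]' 35; python3 go.py 555 55 185 88.4 555 55 185 -91.6
```

```text
clock: 23.28
ee_pos: [562.0, 220.6, 183.3]
orientation: [0.764, 0.645, 0.001, 0.0]
contact_force: [0.4, -0.1, -3.5]
width: 37.6
grasp_force: 35.0
lin [-0.1644, 0.0209, -0.0019] ang [0.12, 0.03, -98.09] rows>= 10.0
lin [-0.1644, 0.0209, -0.0019] ang [0.03, -0.12, 81.91] rows>= 8.0
```

```bash
python3 go.py 562 40 185 88.4;  python3 -m handwheel '[{"linear":[-0.02,0,-0.01],"angular":[0,0,-10],"fingers":-1},{"linear":[-0.04,0.005,-0.01],"angular":[0,0,-20],"fingers":-1},{"linear":[-0.06,0.01,-0.01],"angular":[0,0,-30],"fingers":-1},{"linear":[-0.08,0.015,-0.01],"angular":[0,0,-40],"fingers":-1},{"linear":[-0.1,0.02,-0.01],"angular":[0,0,-50],"fingers":-1},{"linear":[-0.12,0.025,-0.01],"angular":[0,0,-60],"fingers":-1},{"linear":[-0.14,0.028,-0.01],"angular":[0,0,-70],"fingers":-1},{"linear":[-0.16,0.03,-0.01],"angular":[0,0,-80],"fingers":-1},{"linear":[-0.177,0.031,-0.005],"angular":[0,0,-90],"fingers":-1},{"linear":[-0.177,0.031,-0.002],"angular":[0,0,-98],"fingers":-1},{"linear":[-0.177,0.031,-0.002],"angular":[0,0,-98],"fingers":-1},{"linear":[-0.177,0.031,-0.002],"angular":[0,0,-98],"fingers":-1},{"linear":[-0.177,0.031,-0.002],"angular":[0,0,-98],"fingers":-1}]';python3 go.py 562 40 59 88.4
```

```text
lin [-0.178, 0.0304, -0.0019] ang [0.12, 0.03, -98.09] rows>= 10.0
clock: 24.9
ee_pos: [562.5, 41.0, 183.7]
orientation: [0.015, 1.0, 0.0, -0.0]
contact_force: [0.8, 0.7, -2.7]
width: 37.6
grasp_force: 35.0
lin [0.0004, -0.001, 0.1248] ang [0.0, -0.04, -0.13] rows>= 2.0
```

```bash
python3 -m handwheel '[{"linear":[0,0,0.05],"angular":[0,0,0],"fingers":-1},{"linear":[0,0,0.09],"angular":[0,0,0],"fingers":-1},{"linear":[0,0,0.11],"angular":[0,0,0],"fingers":-1},{"linear":[0,0,0.12],"angular":[0,0,0],"fingers":-1},{"linear":[0,0,0.124],"angular":[0,0,0],"fingers":-1},{"linear":[0,0,0.124],"angular":[0,0,0],"fingers":-1}]'; python3 -m handwheel '[{"linear":[0,0,0],"angular":[0,0,0],"fingers":0.3},{"linear":[0,0,0],"angular":[0,0,0],"fingers":0.3},{"linear":[0,0,0],"angular":[0,0,0],"fingers":0.3},{"linear":[0,0,-0.06],"angular":[0,0,0],"fingers":0.3},{"linear":[0,0,-0.12],"angular":[0,0,0],"fingers":0.3},{"linear":[0,0,-0.18],"angular":[0,0,0],"fingers":0.3},{"linear":[0,0,-0.18],"angular":[0,0,0],"fingers":0.3}]'; python3 go.py 520 -250 240 12.7
```

```text
clock: 25.65
ee_pos: [563.3, 40.8, 60.8]
orientation: [0.015, 1.0, 0.0, 0.001]
contact_force: [-1.2, 0.1, -2.1]
width: 38.0
grasp_force: 35.0
clock: 26.52
ee_pos: [565.7, 40.9, 246.1]
orientation: [0.015, 1.0, 0.0, 0.006]
contact_force: [-0.4, -0.8, -0.6]
width: 59.5
grasp_force: 0.0
lin [0.0372, -0.2921, 0.0053] ang [0.51, 0.55, 75.61] rows>= 8.0
```

```bash
python3 go.py 490 -380 190 0;  python3 -m handwheel '[{"linear":[0.005,-0.04,0],"angular":[0,0,10],"fingers":0.4},{"linear":[0.01,-0.09,0],"angular":[0,0,20],"fingers":0.4},{"linear":[0.02,-0.14,0],"angular":[0,0,30],"fingers":0.4},{"linear":[0.03,-0.19,0],"angular":[0,0,40],"fingers":0.4},{"linear":[0.04,-0.24,0],"angular":[0,0,50],"fingers":0.4},{"linear":[0.05,-0.29,0.01],"angular":[0,0,60],"fingers":0.4},{"linear":[0.06,-0.34,0.03],"angular":[0,0,70],"fingers":0.4},{"linear":[0.063,-0.4,0.05],"angular":[0,0,80],"fingers":0.4},{"linear":[0.063,-0.423,0.055],"angular":[0,0,88],"fingers":0.4},{"linear":[0.063,-0.423,0.055],"angular":[0,0,88],"fingers":0.4},{"linear":[0.063,-0.423,0.055],"angular":[0,0,88],"fingers":0.4},{"linear":[0.063,-0.423,0.055],"angular":[0,0,88],"fingers":0.4}]'
python3 - <<'E'
from h import *
s=snap('wrist','w11.png');np.save('w11.npy',{k:s[k] for k in s if k!='color'},allow_pickle=True);st()
E
```

```text
lin [0.0639, -0.423, 0.0548] ang [0.59, 0.51, 88.31] rows>= 9.0
clock: 28.02
ee_pos: [487.6, -379.1, 185.5]
orientation: [0.704, 0.71, 0.0, 0.0]
contact_force: [-0.6, 0.7, 0.0]
width: 63.8
grasp_force: 0.0
28.075 [ 487.6 -379.2  185.6] [[-0.007, 1.0, 0.001], [1.0, 0.007, -0.0], [-0.0, 0.001, -1.0]] [ 0.3 -0.  -0.2] 63.79972230339227 0.0 [-0.68  0.39  1.46  0.    1.3  -0.69]
```

View pics/w11.png

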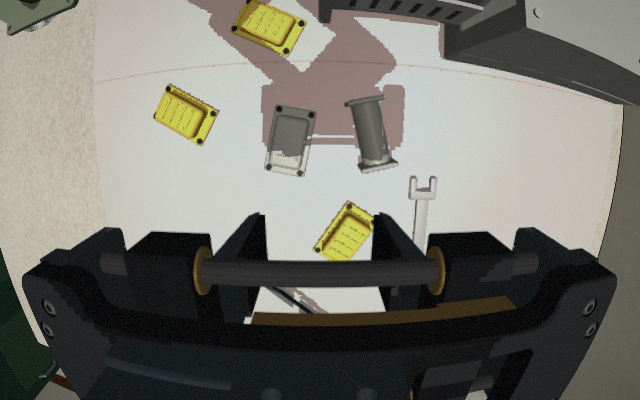

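The view shows side_cover centred at (291,140), manifold with flanges at (365,101) and (378,165), the yellow look-alikes, and the wrench at (422,200).

```bash
python3 - <<'E'
from h import *
s=np.load('w11.npy',allow_pickle=True).item()
def m(n,a,b,z):
    a=ray(s,*a,z,True);b=ray(s,*b,z,True);d=a-b
    print(n,np.round((a+b)/2,1),np.hypot(*d[:2]).round(1),'az',(np.degrees(np.arctan2(d[1],d[0]))-90).round(1))
m('man',(365,101),(378,165),44)
m('manaxis',(364,103),(376,162),39)
m('cov plate',(296.5,106),(286,172.5),6)
m('cov blk',(294.5,109),(287.5,163),26)
E
python3 go.py 552 -328 -18 10
```

```text
man [ 545.2 -327.    44. ] 73.9 az 13.3
manaxis [ 544.2 -326.8   39. ] 69.1 az 13.3
cov plate [ 451.7 -338.7    6. ] 84.4 az -9.3
cov blk [ 453.3 -332.9   26. ] 64.4 az -7.7
lin [0.0507, 0.0646, 0.2036] ang [0.03, 0.01, -9.57] rows>= 4.0
```

```bash
python3 -m handwheel '[{"linear":[0.03,0.03,0.05],"angular":[0,0,-7],"fingers":0.4},{"linear":[0.052,0.058,0.1],"angular":[0,0,-12.6],"fingers":0.4},{"linear":[0.052,0.058,0.14],"angular":[0,0,-12.6],"fingers":0.4},{"linear":[0.052,0.058,0.175],"angular":[0,0,-12.6],"fingers":0.4},{"linear":[0.052,0.058,0.19],"angular":[0,0,-12.6],"fingers":0.4},{"linear":[0.052,0.058,0.202],"angular":[0,0,-12.6],"fingers":0.4},{"linear":[0.052,0.058,0.203],"angular":[0,0,-12.6],"fingers":0.4},{"linear":[0.052,0.058,0.203],"angular":[0,0,-12.6],"fingers":0.4}]';python3 -m handwheel '[{"linear":[0,0,0],"angular":[0,0,0],"fingers":-1},{"linear":[0,0,0],"angular":[0,0,0],"fingers":-1},{"linear":[0,0,0],"angular":[0,0,0],"fingers":-1},{"linear":[0,0,0],"angular":[0,0,0],"fingers":-1},{"linear":[0,0,0],"angular":[0,0,0],"fingers":-1},{"linear":[0,0,0],"angular":[0,0,0],"fingers":-1},{"linear":[0,0,-0.02],"angular":[0,0,0],"fingers":-1},{"linear":[0,0,-0.06],"angular":[0,0,0],"fingers":-1},{"linear":[0,0,-0.12],"angular":[0,0,0],"fingers":-1},{"linear":[0,0,-0.18],"angular":[0,0,0],"fingers":-1},{"linear":[0,0,-0.21],"angular":[0,0,0],"fingers":-1},{"linear":[0,0,-0.21],"angular":[0,0,0],"fingers":-1}]' 35; python3 go.py 559 -48 195 88.4
```

```text
clock: 29.08
ee_pos: [545.7, -328.5, -16.7]
orientation: [0.623, 0.782, 0.0, 0.001]
contact_force: [-0.3, 0.0, 0.6]
width: 63.6
grasp_force: 0.0
clock: 30.58
ee_pos: [545.4, -328.5, 193.9]
orientation: [0.623, 0.782, 0.0, 0.002]
contact_force: [-0.5, -0.4, -2.9]
width: 33.3
grasp_force: 35.0
lin [0.2704, 0.0759, -0.0016] ang [0.0, 0.22, -75.49] rows>= 8.0
```

```bash
python3 go.py 558 -136 195 88.4;  python3 -m handwheel '[{"linear":[0.02,0.005,-0.02],"angular":[0,0,-10],"fingers":-1},{"linear":[0.04,0.01,-0.02],"angular":[0,0,-20],"fingers":-1},{"linear":[0.06,0.02,-0.02],"angular":[0,0,-30],"fingers":-1},{"linear":[0.09,0.03,-0.02],"angular":[0,0,-40],"fingers":-1},{"linear":[0.12,0.04,-0.02],"angular":[0,0,-50],"fingers":-1},{"linear":[0.15,0.05,-0.02],"angular":[0,0,-60],"fingers":-1},{"linear":[0.17,0.055,-0.01],"angular":[0,0,-68],"fingers":-1},{"linear":[0.1845,0.0555,-0.002],"angular":[0,0,-75.5],"fingers":-1},{"linear":[0.1845,0.0555,-0.002],"angular":[0,0,-75.5],"fingers":-1},{"linear":[0.1845,0.0555,-0.002],"angular":[0,0,-75.5],"fingers":-1},{"linear":[0.1845,0.0555,-0.002],"angular":[0,0,-75.5],"fingers":-1}]';python3 go.py 558 -136 60 88.4
```

```text
lin [0.1848, 0.0553, -0.0015] ang [0.0, 0.22, -75.49] rows>= 8.0
clock: 31.95
ee_pos: [557.9, -136.4, 193.9]
orientation: [0.015, 1.0, -0.0, -0.0]
contact_force: [0.2, -0.1, -2.0]
width: 33.5
grasp_force: 35.0
lin [-0.0001, 0.0004, 0.1339] ang [-0.01, -0.01, -0.09] rows>= 3.0
```

```bash
python3 -m handwheel '[{"linear":[0,0,0.05],"angular":[0,0,0],"fingers":-1},{"linear":[0,0,0.09],"angular":[0,0,0],"fingers":-1},{"linear":[0,0,0.115],"angular":[0,0,0],"fingers":-1},{"linear":[0,0,0.128],"angular":[0,0,0],"fingers":-1},{"linear":[0,0,0.133],"angular":[0,0,0],"fingers":-1},{"linear":[0,0,0.133],"angular":[0,0,0],"fingers":-1}]'; python3 -m handwheel '[{"linear":[0,0,0],"angular":[0,0,0],"fingers":0.3},{"linear":[0,0,0],"angular":[0,0,0],"fingers":0.3},{"linear":[0,0,0],"angular":[0,0,0],"fingers":0.3},{"linear":[0,0,-0.06],"angular":[0,0,0],"fingers":0.3},{"linear":[0,0,-0.12],"angular":[0,0,0],"fingers":0.3},{"linear":[0,0,-0.18],"angular":[0,0,0],"fingers":0.3},{"linear":[0,0,-0.18],"angular":[0,0,0],"fingers":0.3}]'; python3 go.py 452 -335 100 -9
```

```text
clock: 32.7
ee_pos: [558.4, -136.0, 61.8]
orientation: [0.014, 1.0, -0.0, 0.001]
contact_force: [0.1, -0.3, -1.3]
width: 33.3
grasp_force: 35.0
clock: 33.58
ee_pos: [560.7, -136.5, 247.2]
orientation: [0.014, 1.0, -0.001, 0.006]
contact_force: [0.3, 0.5, -0.2]
width: 59.3
grasp_force: 0.0
lin [0.1049, -0.2011, 0.1465] ang [0.46, 0.65, 97.41] rows>= 10.0
```

```bash
python3 -m handwheel '[{"linear":[0.01,-0.02,0],"angular":[0,0,10],"fingers":0.3},{"linear":[0.02,-0.04,0],"angular":[0,0,20],"fingers":0.3},{"linear":[0.03,-0.07,0.01],"angular":[0,0,30],"fingers":0.3},{"linear":[0.05,-0.1,0.02],"angular":[0,0,40],"fingers":0.3},{"linear":[0.06,-0.13,0.04],"angular":[0,0,50],"fingers":0.3},{"linear":[0.08,-0.16,0.06],"angular":[0,0,60],"fingers":0.3},{"linear":[0.09,-0.18,0.08],"angular":[0,0,70],"fingers":0.3},{"linear":[0.1,-0.2,0.1],"angular":[0,0,80],"fingers":0.3},{"linear":[0.105,-0.201,0.12],"angular":[0,0,90],"fingers":0.3},{"linear":[0.105,-0.201,0.147],"angular":[0,0,97.2],"fingers":0.3},{"linear":[0.105,-0.201,0.147],"angular":[0,0,97.2],"fingers":0.3},{"linear":[0.105,-0.201,0.147],"angular":[0,0,97.2],"fingers":0.3},{"linear":[0.105,-0.201,0.147],"angular":[0,0,97.2],"fingers":0.3}]'; python3 go.py 452.5 -335 -19 -8.5
python3 - <<'E'
from h import *
s=snap('wrist','w12.png');cv2.imwrite('pics/w12c.png',cv2.resize(s['color'][100:340,170:470,::-1],None,fx=2,fy=2))
E
```

```text
clock: 35.2
ee_pos: [448.0, -334.0, 95.1]
orientation: [0.759, 0.651, 0.0, 0.001]
contact_force: [-0.3, 0.1, -0.2]
width: 59.3
grasp_force: 0.0
lin [-0.0002, 0.0044, 0.1141] ang [0.1, 0.05, -0.22] rows>= 2.0
```

View pics/w12c.png

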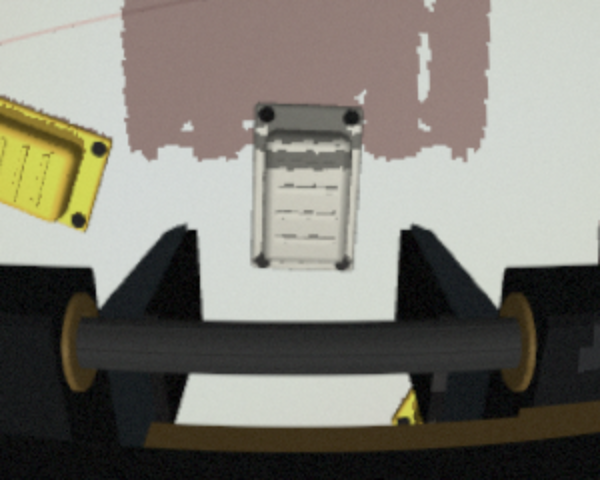

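The cover is aligned between the fingers, at crop (305,185), with a yellow part near crop (405,410). I check the clearances.

```bash
python3 - <<'E'
from h import *
s=np.load('w11.npy',allow_pickle=True).item()
for p in((349,202),(376,224),(337,264),(315,247)):print(np.round(ray(s,*p,12,True),1))
w=vision.snapshot('wrist')
a=ray(w,324,150.5,6,True);b=ray(w,320.5,234,6,True);print(a,b,(a+b)/2,np.hypot(*(a-b)[:2]))
E
python3 go.py 452.5 -335 -19 -8.5
```

```text
[ 525.  -416.8   12. ]
[ 561.9 -446.8   12. ]
[ 512.1 -505.7   12. ]
[ 481.9 -479.9   12. ]
[ 457.51099144 -297.02057585    6.        ] [ 441.41897964 -380.51367725    6.        ] [ 449.46498554 -338.76712655    6.        ] 85.02970554709256
lin [-0.0002, 0.0046, 0.114] ang [0.09, 0.04, -0.25] rows>= 2.0
```

```bash
python3 -m handwheel '[{"linear":[-0.003,0.0035,0.04],"angular":[0,0,0],"fingers":0.3},{"linear":[-0.003,0.0035,0.08],"angular":[0,0,0],"fingers":0.3},{"linear":[-0.003,0.0035,0.1],"angular":[0,0,0],"fingers":0.3},{"linear":[-0.003,0.0035,0.109],"angular":[0,0,0],"fingers":0.3},{"linear":[-0.003,0.0035,0.114],"angular":[0,0,0],"fingers":0.3},{"linear":[-0.003,0.0035,0.114],"angular":[0,0,0],"fingers":0.3},{"linear":[-0.003,0.0035,0.114],"angular":[0,0,0],"fingers":0.3}]';python3 -m handwheel '[{"linear":[0,0,0],"angular":[0,0,0],"fingers":-1},{"linear":[0,0,0],"angular":[0,0,0],"fingers":-1},{"linear":[0,0,0],"angular":[0,0,0],"fingers":-1},{"linear":[0,0,0],"angular":[0,0,0],"fingers":-1},{"linear":[0,0,0],"angular":[0,0,0],"fingers":-1},{"linear":[0,0,0],"angular":[0,0,0],"fingers":-1},{"linear":[0,0,-0.02],"angular":[0,0,0],"fingers":-1},{"linear":[0,0,-0.06],"angular":[0,0,0],"fingers":-1},{"linear":[0,0,-0.12],"angular":[0,0,0],"fingers":-1},{"linear":[0,0,-0.18],"angular":[0,0,0],"fingers":-1},{"linear":[0,0,-0.21],"angular":[0,0,0],"fingers":-1},{"linear":[0,0,-0.21],"angular":[0,0,0],"fingers":-1}]' 35; python3 go.py 560 -48 195 88.4
```

```text
clock: 36.17
ee_pos: [450.9, -337.6, -19.1]
orientation: [0.759, 0.651, 0.0, 0.001]
contact_force: [-0.5, -0.1, 0.4]
width: 59.3
grasp_force: 0.0
clock: 37.67
ee_pos: [451.0, -337.9, 191.7]
orientation: [0.759, 0.651, 0.0, 0.002]
contact_force: [0.2, 0.2, -1.1]
width: 39.7
grasp_force: 34.6
lin [0.3031, 0.0634, -0.0037] ang [0.05, 0.25, -97.19] rows>= 10.0
```

```bash
python3 -m handwheel '[{"linear":[0.03,0.006,-0.02],"angular":[0,0,-10],"fingers":-1},{"linear":[0.06,0.013,-0.02],"angular":[0,0,-20],"fingers":-1},{"linear":[0.09,0.02,-0.02],"angular":[0,0,-30],"fingers":-1},{"linear":[0.12,0.026,-0.02],"angular":[0,0,-40],"fingers":-1},{"linear":[0.15,0.032,-0.02],"angular":[0,0,-50],"fingers":-1},{"linear":[0.18,0.038,-0.02],"angular":[0,0,-60],"fingers":-1},{"linear":[0.22,0.046,-0.02],"angular":[0,0,-70],"fingers":-1},{"linear":[0.26,0.055,-0.02],"angular":[0,0,-80],"fingers":-1},{"linear":[0.29,0.061,-0.01],"angular":[0,0,-90],"fingers":-1},{"linear":[0.303,0.063,-0.003],"angular":[0,0,-97.2],"fingers":-1},{"linear":[0.303,0.063,-0.003],"angular":[0,0,-97.2],"fingers":-1},{"linear":[0.303,0.063,-0.003],"angular":[0,0,-97.2],"fingers":-1},{"linear":[0.303,0.063,-0.003],"angular":[0,0,-97.2],"fingers":-1}]';python3 go.py 560 -48 59 88.4
```

```text
clock: 39.3
ee_pos: [558.6, -48.2, 192.9]
orientation: [0.015, 1.0, -0.0, -0.0]
contact_force: [0.3, -0.5, -1.6]
width: 39.7
grasp_force: 34.6
lin [-0.0014, 0.0002, 0.1339] ang [-0.01, -0.03, -0.1] rows>= 3.0
```

```bash
python3 -m handwheel '[{"linear":[0,0,0.05],"angular":[0,0,0],"fingers":-1},{"linear":[0,0,0.09],"angular":[0,0,0],"fingers":-1},{"linear":[0,0,0.115],"angular":[0,0,0],"fingers":-1},{"linear":[0,0,0.128],"angular":[0,0,0],"fingers":-1},{"linear":[0,0,0.133],"angular":[0,0,0],"fingers":-1},{"linear":[0,0,0.133],"angular":[0,0,0],"fingers":-1}]'; python3 -m handwheel '[{"linear":[0,0,0],"angular":[0,0,0],"fingers":0.3},{"linear":[0,0,0],"angular":[0,0,0],"fingers":0.3},{"linear":[0,0,0],"angular":[0,0,0],"fingers":0.3},{"linear":[0,0,-0.06],"angular":[0,0,0],"fingers":0.3},{"linear":[0,0,-0.12],"angular":[0,0,0],"fingers":0.3},{"linear":[0,0,-0.18],"angular":[0,0,0],"fingers":0.3},{"linear":[0,0,-0.22],"angular":[0,0,0],"fingers":-0.3},{"linear":[0,0,-0.22],"angular":[0,0,0],"fingers":-0.3},{"linear":[0,0,-0.22],"angular":[0,0,0],"fingers":-0.3}]'
python3 - <<'E'
from h import *
s=snap('wrist','w13.png');np.save('w13.npy',{k:s[k] for k in s if k!='color'},allow_pickle=True);st()
t=snap('top','t13.png')
E
python3 go.py 656 -50.5 280 -1.6
```

```text
clock: 40.05
ee_pos: [559.5, -47.6, 60.8]
orientation: [0.014, 1.0, -0.0, 0.001]
contact_force: [0.0, 0.1, -2.1]
width: 39.9
grasp_force: 34.6
clock: 41.18
ee_pos: [558.3, -47.3, 279.3]
orientation: [0.014, 1.0, 0.0, -0.001]
contact_force: [1.1, -0.2, -0.3]
width: 33.1
grasp_force: 0.0
41.225 [558.1 -47.3 278.6] [[-1.0, 0.028, -0.003], [0.028, 1.0, 0.0], [0.003, 0.0, -1.0]] [-0.2 -1.1 -0.7] 32.046585404602595 0.0 [-0.11  0.25  1.42  0.    1.47 -1.65]
lin [-0.098, -0.0005, -0.0019] ang [-0.13, -0.17, 90.01] rows>= 9.0
```

View pics/w13.png

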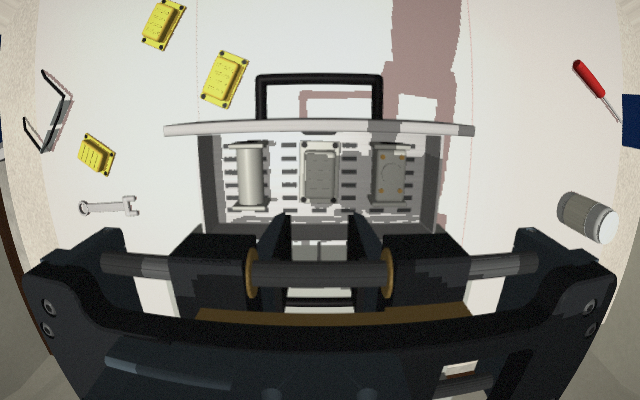

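All three castings lie in the basket: manifold (248,175), cover (320,172), carb (390,172). None is left on the bench. Next I go back over the lid handle.

```bash
python3 -m handwheel '[{"linear":[0,0,-0.02],"angular":[0,0,10],"fingers":-0.25},{"linear":[-0.01,0,-0.02],"angular":[0,0,20],"fingers":-0.25},{"linear":[-0.02,0,-0.02],"angular":[0,0,30],"fingers":-0.25},{"linear":[-0.03,0,-0.02],"angular":[0,0,40],"fingers":-0.25},{"linear":[-0.05,0,-0.02],"angular":[0,0,50],"fingers":-0.25},{"linear":[-0.07,0,-0.02],"angular":[0,0,60],"fingers":-0.25},{"linear":[-0.09,0,-0.02],"angular":[0,0,70],"fingers":-0.25},{"linear":[-0.098,0,-0.02],"angular":[0,0,80],"fingers":-0.25},{"linear":[-0.098,0,-0.01],"angular":[0,0,90],"fingers":-0.25},{"linear":[-0.098,0,0.01],"angular":[0,0,90],"fingers":-0.25},{"linear":[-0.098,0,0.01],"angular":[0,0,90],"fingers":-0.25},{"linear":[-0.098,0,0.01],"angular":[0,0,90],"fingers":-0.25},{"linear":[-0.098,0,0.01],"angular":[0,0,90],"fingers":-0.25}]'
python3 - <<'E'
from h import *
s=snap('wrist','w14.png');np.save('w14.npy',{k:s[k] for k in s if k!='color'},allow_pickle=True);st()
cv2.imwrite('pics/w14c.png',cv2.resize(s['color'][60:320,170:470,::-1],None,fx=2,fy=2))
E
```

```text
clock: 42.9
ee_pos: [657.2, -50.1, 270.9]
orientation: [0.717, 0.697, 0.0, 0.0]
contact_force: [0.4, 0.0, 0.2]
width: 34.1
grasp_force: 0.0
42.95 [657.2 -50.1 270.9] [[0.028, 1.0, 0.001], [1.0, -0.028, -0.0], [-0.0, 0.001, -1.0]] [-0.7  0.3 -0.1] 34.115360679017805 0.0 [-0.09  0.42  1.19  0.    1.53 -0.07]
```

View pics/w14c.png

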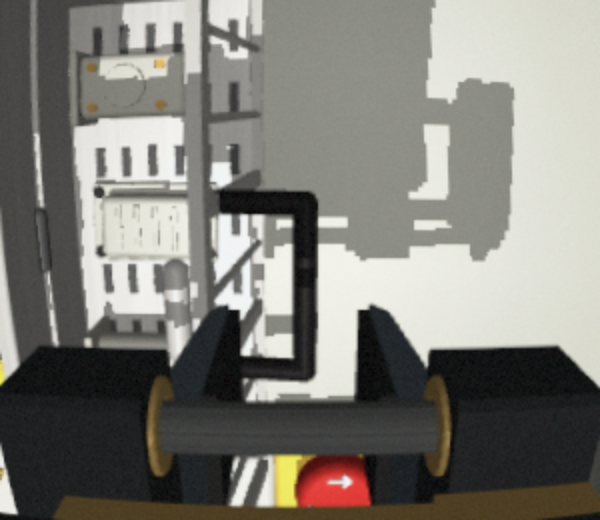

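The lid handle bar is at crop column 305, between the fingers. The lid's top edge is at crop column 198. I check the clearance.

Run:
```python
from h import *
s=np.load('w14.npy',allow_pickle=True).item()
for n,p,z in(('bar',(322.5,190),226),('top l',(263,120),261),('top r',(274,120),261),('top r',(273,200),261)):print(n,np.round(ray(s,*p,z,True),1))
```

```text
bar [659.4 -39.1 226. ]
top l [619.7  20.9 261. ]
top r [627.3  20.5 261. ]
top r [623.4 -36.5 261. ]
```

```bash
python3 -m handwheel '[{"linear":[0,0.002,0],"angular":[0,0,0],"fingers":-0.4},{"linear":[0,0.002,0.03],"angular":[0,0,0],"fingers":-0.4},{"linear":[0,0.002,0.055],"angular":[0,0,0],"fingers":-0.4},{"linear":[0,0.002,0.075],"angular":[0,0,0],"fingers":-0.4},{"linear":[0,0.002,0.084],"angular":[0,0,0],"fingers":-0.4},{"linear":[0,0.002,0.084],"angular":[0,0,0],"fingers":-0.4},{"linear":[0,0.002,0.084],"angular":[0,0,0],"fingers":-1},{"linear":[0,0.002,0.084],"angular":[0,0,0],"fingers":-1},{"linear":[0,0.002,0.084],"angular":[0,0,0],"fingers":-1},{"linear":[0,0.002,0.084],"angular":[0,0,0],"fingers":-1}]' 25;  python3 - <<'E'
import numpy as np
from cell import robot
e=robot.observe()['ee_pos']
r=np.hypot(92,36);a=np.arctan2(36,92);hx=625.6;dx=(e[0]-hx)
t0=np.arccos(-dx/r)-a;print('theta',t0)
P=lambda t:np.array([-r*np.cos(a+t),r*np.sin(a+t)])
for t in(1.4,1.25,1.1,.95,.8,.65,.5,.35,.22,.1,.05,0,-.03):print(t,np.round((P(t)-P(t0))/1000,4))
E
```

```text
clock: 44.2
ee_pos: [659.6, -50.2, 187.2]
orientation: [0.717, 0.697, 0.001, 0.001]
contact_force: [0.8, -0.0, 3.5]
width: 9.8
grasp_force: 25.0
theta 1.5487122098894308
1.4 [-0.0141  0.004 ]
1.25 [-0.0288  0.0059]
1.1 [-0.0436  0.0055]
0.95 [-0.0582  0.003 ]
0.8 [-0.0722 -0.0017]
0.65 [-0.0854 -0.0084]
0.5 [-0.0974 -0.0171]
0.35 [-0.108  -0.0274]
0.22 [-0.1159 -0.0376]
0.1 [-0.1219 -0.0478]
0.05 [-0.124  -0.0522]
0 [-0.126  -0.0568]
-0.03 [-0.127  -0.0595]
```

```bash
python3 -m handwheel '[{"linear":[0,-0.005,-0.002],"angular":[0,0,0],"fingers":-1},{"linear":[0,-0.0141,-0.004],"angular":[0,0,0],"fingers":-1},{"linear":[0,-0.0288,-0.0059],"angular":[0,0,0],"fingers":-1},{"linear":[0,-0.0436,-0.0055],"angular":[0,0,0],"fingers":-1},{"linear":[0,-0.0582,-0.003],"angular":[0,0,0],"fingers":-1},{"linear":[0,-0.0722,0.0017],"angular":[0,0,0],"fingers":-1},{"linear":[0,-0.0854,0.0084],"angular":[0,0,0],"fingers":-1},{"linear":[0,-0.0974,0.0171],"angular":[0,0,0],"fingers":-1},{"linear":[0,-0.108,0.0274],"angular":[0,0,0],"fingers":-1},{"linear":[0,-0.1159,0.0376],"angular":[0,0,0],"fingers":-1},{"linear":[0,-0.1219,0.0478],"angular":[0,0,0],"fingers":-1},{"linear":[0,-0.124,0.0522],"angular":[0,0,0],"fingers":-1},{"linear":[0,-0.126,0.0568],"angular":[0,0,0],"fingers":-1},{"linear":[0,-0.126,0.0568],"angular":[0,0,0],"fingers":-1},{"linear":[0,-0.126,0.0568],"angular":[0,0,0],"fingers":-1}]'; python3 -m handwheel '[{"linear":[0,0,0.002],"angular":[0,0,0],"fingers":-1},{"linear":[0,0,0.003],"angular":[0,0,0],"fingers":-1},{"linear":[0,0,0.003],"angular":[0,0,0],"fingers":-1}]'
```

```text
clock: 46.08
ee_pos: [535.6, -46.6, 133.1]
orientation: [0.717, 0.697, 0.003, 0.003]
contact_force: [4.7, 0.8, 12.6]
width: 9.3
grasp_force: 25.0
clock: 46.45
ee_pos: [535.7, -46.6, 132.9]
orientation: [0.717, 0.697, 0.004, 0.004]
contact_force: [0.1, 0.9, 27.2]
width: 9.2
grasp_force: 25.0
```

```bash
python3 -m handwheel '[{"linear":[0,0,0.003],"angular":[0,0,0],"fingers":-1},{"linear":[0,0,0.003],"angular":[0,0,0],"fingers":-1},{"linear":[0,0,-0.003],"angular":[0,0,0],"fingers":-1},{"linear":[0,0,-0.006],"angular":[0,0,0],"fingers":-1},{"linear":[0,0,-0.006],"angular":[0,0,0],"fingers":-1}]'
python3 - <<'E'
from h import *
t=snap('scene','s15.png')
cv2.imwrite('pics/s15c.png',cv2.convertScaleAbs(cv2.resize(cv2.imread('pics/s15.png')[160:250,260:380],None,fx=5,fy=5,interpolation=cv2.INTER_CUBIC),alpha=1.5))
E
```

```text
clock: 47.08
ee_pos: [533.5, -46.6, 132.1]
orientation: [0.717, 0.697, 0.001, 0.001]
contact_force: [8.0, -0.8, -5.6]
width: 9.1
grasp_force: 25.0
```

```bash
python3 -m handwheel '[{"linear":[0,0,0.003],"angular":[0,0,0],"fingers":-0.4},{"linear":[0,0,0.003],"angular":[0,0,0],"fingers":-0.4},{"linear":[0,0,0.003],"angular":[0,0,0],"fingers":-0.4},{"linear":[0,0,-0.04],"angular":[0,0,0],"fingers":-0.4},{"linear":[0,0,-0.045],"angular":[0,0,0],"fingers":-1},{"linear":[0,0,-0.045],"angular":[0,0,0],"fingers":-1},{"linear":[0,0,-0.045],"angular":[0,0,0],"fingers":-1},{"linear":[0,0,-0.045],"angular":[0,0,0],"fingers":-1}]';python3 go.py 534 -46.6 148 -1.6
```

```text
clock: 48.12
ee_pos: [532.3, -46.6, 176.3]
orientation: [0.717, 0.697, -0.001, -0.001]
contact_force: [0.2, -0.7, 0.4]
width: 0.6
grasp_force: 0.0
lin [0.0, 0.0018, 0.0283] ang [-0.12, -0.01, 0.01] rows>= 1.0
```

```bash
python3 -m handwheel '[{"linear":[0,0.001,0.02],"angular":[0,0,0],"fingers":-1},{"linear":[0,0.001,0.027],"angular":[0,0,0],"fingers":-1},{"linear":[0,0.001,0.031],"angular":[0,0,0],"fingers":-1},{"linear":[0,0.001,0.034],"angular":[0,0,0],"fingers":-1},{"linear":[0,0.001,0.036],"angular":[0,0,0],"fingers":-1},{"linear":[0,0.001,0.036],"angular":[0,0,0],"fingers":-1}]'
```

```text
clock: 48.88
ee_pos: [534.1, -46.7, 144.3]
orientation: [0.717, 0.697, 0.001, 0.001]
contact_force: [-4.6, 1.0, 13.6]
width: 0.5
grasp_force: 6.7
```

Contact at 144.3 (true 174.7) matches a fully shut lid. Now I grip the drawer handle again.

```bash
python3 -m handwheel '[{"linear":[0,0,-0.04],"angular":[0,0,0],"fingers":-1},{"linear":[0,-0.03,-0.06],"angular":[0,0,0],"fingers":-0.25},{"linear":[0,-0.08,-0.06],"angular":[0,0,0],"fingers":-0.25},{"linear":[0,-0.0965,-0.06],"angular":[0,0,0],"fingers":-0.25},{"linear":[0,-0.0965,-0.06],"angular":[0,0,0],"fingers":-0.25},{"linear":[0,-0.0965,-0.03],"angular":[0,0,0],"fingers":-0.25},{"linear":[0,-0.0965,0.0],"angular":[0,0,0],"fingers":-0.25},{"linear":[0,-0.0965,0.025],"angular":[0,0,0],"fingers":-0.25},{"linear":[0,-0.0965,0.025],"angular":[0,0,0],"fingers":-0.25},{"linear":[0,-0.0965,0.025],"angular":[0,0,0],"fingers":-1},{"linear":[0,-0.0965,0.025],"angular":[0,0,0],"fingers":-1},{"linear":[0,-0.0965,0.025],"angular":[0,0,0],"fingers":-1},{"linear":[0,-0.0965,0.025],"angular":[0,0,0],"fingers":-1}]' 35
```

```text
clock: 50.5
ee_pos: [437.6, -44.1, 117.2]
orientation: [0.717, 0.697, 0.0, 0.0]
contact_force: [-2.2, -0.6, 5.3]
width: 11.3
grasp_force: 35.0
```

```bash
python3 -m handwheel '[{"linear":[0,0.008,0],"angular":[0,0,0],"fingers":-1},{"linear":[0,0.02,0],"angular":[0,0,0],"fingers":-1},{"linear":[0,0.035,0],"angular":[0,0,0],"fingers":-1},{"linear":[0,0.05,0],"angular":[0,0,0],"fingers":-1},{"linear":[0,0.065,0],"angular":[0,0,0],"fingers":-1},{"linear":[0,0.08,0],"angular":[0,0,0],"fingers":-1},{"linear":[0,0.095,0],"angular":[0,0,0],"fingers":-1},{"linear":[0,0.11,0],"angular":[0,0,0],"fingers":-1},{"linear":[0,0.122,0],"angular":[0,0,0],"fingers":-1},{"linear":[0,0.132,0],"angular":[0,0,0],"fingers":-1},{"linear":[0,0.14,0],"angular":[0,0,0],"fingers":-1},{"linear":[0,0.146,0],"angular":[0,0,0],"fingers":-1},{"linear":[0,0.15,0],"angular":[0,0,0],"fingers":-1},{"linear":[0,0.15,0],"angular":[0,0,0],"fingers":-1},{"linear":[0,0.15,0],"angular":[0,0,0],"fingers":-1}]'; python3 -m handwheel '[{"linear":[0,0.002,0],"angular":[0,0,0],"fingers":-1},{"linear":[0,0.003,0],"angular":[0,0,0],"fingers":-1},{"linear":[0,0.003,0],"angular":[0,0,0],"fingers":-1},{"linear":[0,0.003,0],"angular":[0,0,0],"fingers":-1}]'
```

```text
clock: 52.38
ee_pos: [586.1, -48.3, 117.2]
orientation: [0.717, 0.697, -0.001, -0.001]
contact_force: [-4.7, -1.4, 6.3]
width: 11.3
grasp_force: 35.0
clock: 52.88
ee_pos: [587.2, -48.3, 117.2]
orientation: [0.717, 0.697, -0.002, -0.002]
contact_force: [-9.1, -0.3, 9.4]
width: 11.1
grasp_force: 35.0
```

```bash
python3 -m handwheel '[{"linear":[0,0.002,0],"angular":[0,0,0],"fingers":-1},{"linear":[0,0.004,0],"angular":[0,0,0],"fingers":-1},{"linear":[0,0.004,0],"angular":[0,0,0],"fingers":-1},{"linear":[0,0.004,0],"angular":[0,0,0],"fingers":-1}]'
```

```text
clock: 53.38
ee_pos: [586.9, -48.4, 117.2]
orientation: [0.717, 0.697, -0.005, -0.005]
contact_force: [-17.5, -0.4, 15.9]
width: 11.2
grasp_force: 35.0
```

Drawer is home. I release and move above the button.

```bash
python3 -m handwheel '[{"linear":[0,-0.006,0],"angular":[0,0,0],"fingers":-1},{"linear":[0,-0.007,0],"angular":[0,0,0],"fingers":-0.3},{"linear":[0,-0.007,0],"angular":[0,0,0],"fingers":-0.3},{"linear":[0,-0.007,0],"angular":[0,0,0],"fingers":-0.3},{"linear":[0,-0.007,-0.04],"angular":[0,0,0],"fingers":-0.3},{"linear":[0,-0.007,-0.1],"angular":[0,0,0],"fingers":-0.3},{"linear":[0,-0.007,-0.15],"angular":[0,0,0],"fingers":0.25},{"linear":[0,-0.007,-0.15],"angular":[0,0,0],"fingers":0.25},{"linear":[0,-0.007,-0.15],"angular":[0,0,0],"fingers":0.25}]'
python3 - <<'E'
from h import *
s=snap('wrist','w16.png');np.save('w16.npy',{k:s[k] for k in s if k!='color'},allow_pickle=True);t=snap('top','t16.png')
E
python3 go.py 671 -150.3 240 -1.6
```

```text
clock: 54.5
ee_pos: [587.0, -48.1, 265.3]
orientation: [0.717, 0.697, -0.0, -0.001]
contact_force: [0.5, 0.3, -0.7]
width: 56.2
grasp_force: 0.0
lin [-0.0998, 0.0874, 0.0239] ang [-0.22, -0.02, 0.01] rows>= 3.0
```

Run:
```python
from h import *
# drawer check: bar row in final top picture vs start, panel-to-bar
for f in('pics/t16.png','pics/top0.png'):
    g=cv2.imread(f,0);print(f,g[172:196,338].tolist(),g[172:196,325].tolist())
```

```text
pics/t16.png [42, 44, 44, 39, 28, 22, 28, 24, 23, 23, 24, 28, 25, 28, 28, 29, 30, 25, 32, 52, 71, 72, 73, 69] [50, 48, 44, 36, 30, 30, 29, 33, 36, 35, 37, 38, 38, 33, 31, 42, 55, 62, 66, 73, 74, 73, 69, 68]
pics/top0.png [109, 92, 48, 40, 42, 40, 39, 38, 40, 46, 59, 77, 77, 78, 65, 36, 31, 40, 78, 112, 116, 114, 114, 104] [98, 65, 43, 43, 43, 42, 42, 42, 40, 54, 71, 76, 77, 71, 54, 34, 32, 50, 85, 113, 114, 113, 105, 83]
```

```bash
python3 -m handwheel '[{"linear":[-0.05,0.04,0],"angular":[0,0,0],"fingers":0.25},{"linear":[-0.1,0.0855,0.0],"angular":[0,0,0],"fingers":0.25},{"linear":[-0.1,0.0855,0.02],"angular":[0,0,0],"fingers":0.25},{"linear":[-0.1,0.0855,0.022],"angular":[0,0,0],"fingers":0.25},{"linear":[-0.1,0.0855,0.022],"angular":[0,0,0],"fingers":0.25},{"linear":[-0.1,0.0855,0.022],"angular":[0,0,0],"fingers":0.25}]'
python3 - <<'E'
from h import *
s=snap('wrist','w17.png');np.save('w17.npy',{k:s[k] for k in s if k!='color'},allow_pickle=True)
cv2.imwrite('pics/w17c.png',cv2.resize(s['color'][20:320,170:470,::-1],None,fx=2,fy=2))
E
```

```text
clock: 55.35
ee_pos: [670.0, -149.8, 245.5]
orientation: [0.717, 0.698, 0.0, 0.001]
contact_force: [-0.4, 0.7, -0.7]
width: 57.2
grasp_force: 0.0
```

View pics/w17c.png

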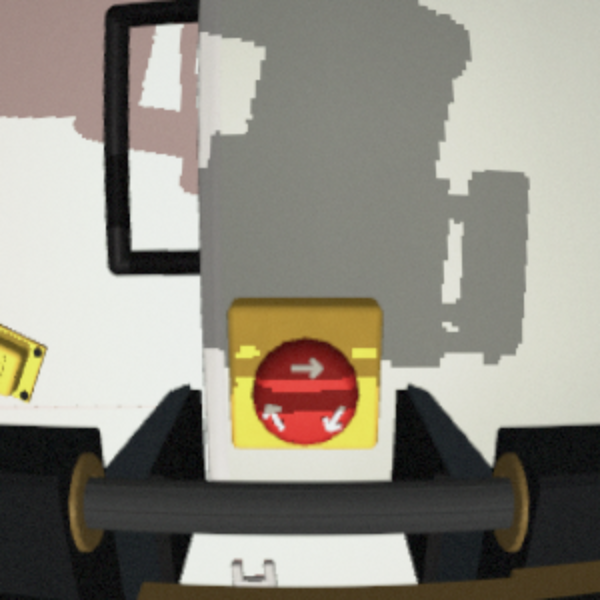

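The drawer front is flush with the cabinet. The head is centred at crop (306,392), slightly right of the fingers' middle at 297.

```bash
python3 - <<'E'
from h import *
s=np.load('w17.npy',allow_pickle=True).item()
print(ray(s,170+153,20+196,234,True),ray(s,170+153,20+170,230,True))
E
python3 go.py 671.5 -150 192 -1.6
```

```text
[ 671.92694917 -149.73880091  234.        ] [ 672.41571054 -131.11552882  230.        ]
lin [-0.0002, 0.0014, 0.0536] ang [0.09, 0.01, 0.06] rows>= 1.0
```

```bash
python3 -m handwheel '[{"linear":[0,0.002,0.025],"angular":[0,0,0],"fingers":0.25},{"linear":[0,0.002,0.042],"angular":[0,0,0],"fingers":0.25},{"linear":[0,0.002,0.053],"angular":[0,0,0],"fingers":0.25},{"linear":[0,0.002,0.053],"angular":[0,0,0],"fingers":0.25},{"linear":[0,0.002,0.053],"angular":[0,0,0],"fingers":-1},{"linear":[0,0.002,0.053],"angular":[0,0,0],"fingers":-1},{"linear":[0,0.002,0.053],"angular":[0,0,0],"fingers":-1},{"linear":[0,0.002,0.053],"angular":[0,0,0],"fingers":-1},{"linear":[0,0.002,0.053],"angular":[0,0,0],"fingers":-1}]' 25
```

```text
clock: 56.52
ee_pos: [672.6, -150.7, 192.0]
orientation: [0.717, 0.697, 0.0, 0.001]
contact_force: [1.0, -0.1, 3.6]
width: 39.6
grasp_force: 25.0
```

Gripped at 39.6 mm. I twist clockwise (tool +z), then lift, release and rise.

```bash
python3 -m handwheel '[{"linear":[0,0,0],"angular":[0,0,8],"fingers":-1},{"linear":[0,0,0],"angular":[0,0,16],"fingers":-1},{"linear":[0,0,0],"angular":[0,0,24],"fingers":-1},{"linear":[0,0,0],"angular":[0,0,32],"fingers":-1},{"linear":[0,0,0],"angular":[0,0,38],"fingers":-1},{"linear":[0,0,0],"angular":[0,0,38],"fingers":-1},{"linear":[0,0,0],"angular":[0,0,38],"fingers":-1},{"linear":[0,0,-0.004],"angular":[0,0,38],"fingers":-1},{"linear":[0,0,-0.008],"angular":[0,0,38],"fingers":-1},{"linear":[0,0,-0.009],"angular":[0,0,38],"fingers":-1}]'; python3 -m handwheel '[{"linear":[0,0,0],"angular":[0,0,0],"fingers":0.3},{"linear":[0,0,0],"angular":[0,0,0],"fingers":0.3},{"linear":[0,0,0],"angular":[0,0,0],"fingers":0.3},{"linear":[0,0,-0.03],"angular":[0,0,0],"fingers":0.3},{"linear":[0,0,-0.08],"angular":[0,0,0],"fingers":0.3},{"linear":[-0.05,-0.05,-0.1],"angular":[0,0,0],"fingers":0.3},{"linear":[-0.05,-0.1,-0.1],"angular":[0,0,0],"fingers":0.3},{"linear":[-0.05,-0.13,-0.1],"angular":[0,0,0],"fingers":0.3},{"linear":[-0.05,-0.13,-0.1],"angular":[0,0,0],"fingers":0.3},{"linear":[-0.05,-0.13,-0.1],"angular":[0,0,0],"fingers":0.3}]'
python3 - <<'E'
from h import *
def hd(im):
    r,g,b=im[...,0],im[...,1],im[...,2]
    m=(r>90)&(r>2.5*g)&(r>2.5*b);m[:205]=0;m[240:]=0;m[:,:295]=0;m[:,330:]=0
    ys,xs=np.nonzero(m);return ys.min(),ys.max(),ys.mean(),len(ys)
print('now',hd(vision.snapshot('scene')['color'].astype(int)),'up',hd(cv2.imread('pics/scene0.png')[:,:,::-1].astype(int)),'down',hd(cv2.imread('pics/s15.png')[:,:,::-1].astype(int)));st()
E
```

```text
clock: 57.78
ee_pos: [672.6, -150.8, 200.6]
orientation: [0.905, 0.426, 0.001, 0.0]
contact_force: [4.0, -0.6, 1.9]
width: 39.2
grasp_force: 25.0
clock: 59.02
ee_pos: [540.6, -106.6, 300.2]
orientation: [0.905, 0.426, 0.0, 0.0]
contact_force: [0.4, -0.5, -0.1]
width: 58.8
grasp_force: 0.0
now (np.int64(219), np.int64(227), np.float64(223.3968253968254), 63) up (np.int64(218), np.int64(227), np.float64(223.02941176470588), 68) down (np.int64(220), np.int64(229), np.float64(225.1846153846154), 65)
59.075 [ 540.8 -106.8  299.9] [[0.637, 0.77, -0.0], [0.77, -0.637, -0.0], [-0.0, -0.0, -1.0]] [-0.7  1.   0.7] 59.37723716615162 0.0 [-0.22  0.23  1.4  -0.    1.51  0.48]
```

The head is up: its centroid row is 223.4, against 223.0 when up and 225.2 when down. The drawer is home, so I hand in.

```bash
python3 -c "
from cell import robot;print(robot.hand_in())"
```

```text
the job is handed in; nothing more can be done
None
```

I handed the job in at about 59 s with every step done in order: the carb body, manifold and side cover are in the basket, the lid is caught shut, the drawer is home and the stop button is up; the hand-in gave no verdict.

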